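# Clamp the glued napkin ring

## Task

Slide the freshly glued rattan-wound napkin ring up off its drying post, lay it flat on the clamp's board in front of the V notch and let go of it. Then pump the clamp's trigger lever by its wooden paddle, as many strokes as it takes, until the rubber pad pushes the ring into the notch and sinks about half-way back on its springs, never bottoming the springs. Move the jaw by the trigger alone, leave the jar and the spoon alone, and finish while still holding the trigger squeezed.

Things in the scene. Friction and masses are not known exactly. Their poses are not given: they have to be found in the camera images.
- ring: rattan-wound wooden napkin ring, rigid, a plain round tube with its axis upright: outer diameter 56 mm, hole 38 mm, 30 mm tall, about 45 g. Origin: centre of its underside, z up its axis
- post: wooden drying post fixed to the counter, origin at the centre of its underside: round foot of diameter 84 mm, 6 mm high; on it a collar of diameter 50 mm up to 14 mm, on which the ring stands; then a pin of diameter 20 mm whose rounded tip is 60 mm above the counter. The ring must be raised 46 mm to clear it
- clamp: ratchet clamp on a fixed wooden board, 110 mm (x) by 345 mm (y from -195 to +150), 18 mm thick. Origin on the counter under its bar; z up. The bar runs along its y, roughly toward the robot's left; the jaw closes toward +y onto a wooden V notch (68 mm wide, 30 mm tall, y +92 to +141 mm, open to -y). Everything between y -85 mm and the notch is under 55 mm above the counter
- trigger: trigger lever, a 12 mm steel bar; origin at its pivot (clamp x 0, y -110 mm, 82 mm above the counter), own z up the lever, turns about the clamp's x. At rest it leans 0.25 rad toward the jaw (clamp +y), fully squeezed 0.25 rad the other way. Steel cheeks (31 mm wide, y -132 to -88 mm, 95 mm high) hold it; a fixed rubber grip slants up behind it, y -150 to -190 mm, 144 mm high
- paddle (a point): centre of the dark wooden paddle on the lever's top (20 mm along clamp x, 26 along y, 40 tall, top 162 mm above the counter), 62 mm from the pivot; pinch or push it. A full squeeze moves it 30 mm toward clamp -y (2 to 12 N); a spring returns it. It drives the jaw by half the paddle's travel, after up to one 6 mm rack step (12 mm at the paddle) of idle motion per stroke
- seat (a point): point on the board's top face (clamp x 0, y +75 mm, z 18 mm) where the ring's underside centre lies when it is fully home in the V notch; its axes are the clamp's. Laid down up to 20 mm short of it (toward -y), the ring is pushed home by the pad along the board
- jaw: moving jaw: steel plate 44 mm wide, pin-rack bar behind it, sprung pad in front. Origin coincides with the clamp's origin when fully back and slides along clamp +y; it starts 0 to 15 mm forward. Moved by the trigger alone (a full stroke gives about 12 to 15 mm); it stays put (9 N stiff) when the trigger goes back
- pad_face (a point): centre of the rubber pad's front face (40 mm wide, 26 mm tall), 34 mm above the counter; it starts 27 to 42 mm short of the near side of a ring that is fully home
- pad (a joint): how far the pad is sunk toward the jaw plate against its springs, m: 0 free, 0.016 bottomed; preload 1.2 N, 0.4 N per mm. Once the ring is home in the notch, further jaw travel goes into this
- jar: bystander: hinged glass jar with a wire clamp, diameter 84 mm, 114 mm tall, loose; origin at the centre of its underside
- spoon: bystander: aluminium spoon about 190 mm long lying loose on the counter beyond the clamp; origin under its middle
Not all that is in view belongs to the job. What is shaped like the post but pink is not meant. Leave any turquoise look-alike of the ring alone.

How it is judged:
On the way, in this order (a step that is already met when the one before it is completed fails the run):
1. the ring has been slid up off the post, its underside above the tip (z of ring in the frame of post above 0.06 m), for 0.1 s.
2. the ring lies flat on the board in front of the notch, let go, the pad not yet on it (x of ring in the frame of seat between -0.012 and 0.012 m and y of ring in the frame of seat between -0.025 and 0.005 m and z of ring in the frame of seat below 0.003 m and angle between ring's own z axis and vertical below 0.1 rad and contact force between the fingers and ring below 0.1 N and contact force between jaw and ring below 0.5 N), for 0.2 s.
3. the trigger, worked by the robot, has brought the pad onto the ring (contact force between jaw and ring above 0.3 N and contact force between the fingers and trigger above 0.3 N and y of paddle in the frame of clamp below -0.0965 m), for 0.1 s.
At the end, for the whole second after the job is handed in: The ring lies flat and home in the V notch (within 5 mm of the seat), untouched by the robot; the pad presses it with over 2 N, sunk 4 to 12 of its 16 mm; the fingers hold the trigger (over 0.5 N) squeezed about 3 mm or more off its rest (paddle centre beyond clamp y -97.5 mm) (value of joint pad between 0.004 and 0.012 m and contact force between jaw and ring above 2 N and x of ring in the frame of seat between -0.005 and 0.005 m and y of ring in the frame of seat between -0.005 and 0.005 m and z of ring in the frame of seat below 0.003 m and angle between ring's own z axis and vertical below 0.1 rad and contact force between the arm and ring below 0.1 N and contact force between the fingers and trigger above 0.5 N and y of paddle in the frame of clamp below -0.0975 m); the arm keeps its last pose, push and grip.
It fails at once if the pad's springs bottom out (sunk more than 14.5 mm), crushing the ring (value of joint pad above 0.0145 m).
It fails at once if the robot pushes the jaw, bar or pad directly (over 4 N) (contact force between the arm and jaw above 4 N).
It fails at once if the ring is dropped (linear speed of ring above 0.6 m/s and contact force between the fingers and ring below 0.05 N).
It fails at once if the jar is moved by more than 25 mm (distance of jar from where it was at the start of the episode above 0.025 m).
It fails at once if the spoon is moved by more than 25 mm (distance of spoon from where it was at the start of the episode above 0.025 m).
It also fails if it takes over 72 s, if anything falls off the work surface, if the arm or the gripper's body presses on something with over 40 N, if the wrist force passes 120 N, or if a joint passes its speed limit or range.

## Robot

A 6-joint arm with a two-finger parallel gripper is mounted at the origin on the work surface. World frame = base frame: x ahead of the robot, y to its left, z up, the work surface at z = 0. Lengths are in m, angles in rad, forces in N, time in s.
With the tool pointing down it reaches from about 0.35 to 0.775 m from the base axis. Payload 7.3 kg.
Tool frame: the origin (TCP) lies on the centre line of the jaws, within the pads' length; the fingertips stand 25 mm ahead of it and the grasp point (between the pads) lies 6 mm ahead of it; z points along the fingers, y is the direction in which the jaws open and shut (so a half turn about z gives the same grasp; the last joint's range is limited). The gripper opens to 92 mm and grips with 3 to 60 N. Pads are 19 mm wide; open, the fingers measure 130 mm over their backs; the gripper's body (75 mm by 190 mm) begins 47 mm behind the grasp point.
Start: joints at [-1.282, 0.342, 1.524, -0, 1.275, -0.146], TCP at [0.221, -0.476, 0.252] pointing down, gripper open.
Joint ranges: [-2.53, 2.53], [-0.77, 2.02], [0.04, 2.7], [-1, 4.14], [0.28, 2.66], [-3.11, 3.11]. Speed limits (rad/s): [2.57, 2.57, 3.14, 3.14, 3.14, 3.14].

## Interface

Orientations are given as [roll, pitch, yaw] about the fixed x, y, z axes, in that order (R = Rz(yaw) Ry(pitch) Rx(roll)).
In Python, from cell import telemetry, read_camera, workorder gives the robot as it stands.
- The arm moves only by the shell command python3 -m creep 'ROWS' [FORCE]. ROWS is JSON, one flat list of numbers, 5 for each row, row after row: the opening, from 0 (shut) to 1 (fully open), then the shift along the world's x, y, z in m, then the turn about the world's z in rad. A call has 1 to 12 rows; each row shifts and turns the pose as measured when the row begins; what a row does not reach is not made up. A row lasts 1/8 s, in which the tool goes at most 62.5 mm and 10.7 degrees, less where a joint would pass 70% of its speed; a pose out of reach is approached as far as the arm can. A call is refused whole if a number of a shift passes 0.0625 or a number of a turn 0.188, either way. A call with a gripper value outside its range is refused whole. The fingers move at their own pace and stop on an object; FORCE is the grip in N (left out, the last holds). Time passes only in rows, so rows that do not move let the fingers close. It gives the time, the measured TCP pose, the force and the opening at its end, in the units of the state.
- telemetry.observe(): the state, without advancing time (a new reading comes with each control period).
- read_camera(name): name is "side" or "top" or "wrist"; returns a dict with "image" (400x640x3 uint8, red, green, blue), "fovy" (degrees; the focal length in pixels is half the picture's height over the tangent of half this angle, whatever the lens; pixels are square), "cx", "cy" (the principal point, pixels), "R" (3x3) and "t" (3): a world point X has camera coordinates R X + t. Camera axes: x right, y down, z forward; pixel columns grow to the right and rows downward; lengths in m; the calibration is good to about 2 mm. A picture is of the moment at which its call begins. There is no depth.
- workorder.hand_in(): hands the job in, once; it reports no verdict.
The state is a dict: "time": time; "qpos": joint angles; "qvel": joint speeds; "joint_efforts": joint torques, N m; "tool_pos": TCP position; "tool_rot": TCP orientation; "contact_force": force on the tool from outside, world axes, zero at the start; "torque": the same for the moment, N m; "opening": finger opening in m.
Only numpy, scipy, OpenCV 4.12 (cv2) and the standard library are available. Lean on these libraries where they do the work, as an engineer would, in place of code of your own. Each camera call takes 0.05 s, during which the arm holds its last target.

## Working session

There is one attempt and no reset: what is moved stays moved. The work goes in short steps, Python scripts to look and compute and a shell command to move; the robot and the scene stay as the last step left them, time stands still between calls to the robot, and variables do not carry over. Pictures are saved under pics/ and viewed, and the job is handed in when it is done.

```bash
mkdir -p pics; ls; cat > h.py <<'E'
import numpy as np, cv2
from cell import telemetry, read_camera, workorder
def save(n,f):
    c=read_camera(n); cv2.imwrite(f'pics/{f}.png',c['image'][:,:,::-1]); np.savez(f'pics/{f}.npz',**{k:np.array(v) for k,v in c.items()}); return c
def proj(c,X):
    f=200/np.tan(np.radians(c['fovy'])/2); p=np.array(c['R'])@np.array(X)+np.array(c['t']); return f*p[0]/p[2]+c['cx'],f*p[1]/p[2]+c['cy']
def onz(c,u,v,z):
    f=200/np.tan(np.radians(c['fovy'])/2); R=np.array(c['R']);t=np.array(c['t'])
    o=-R.T@t; d=R.T@np.array([(u-c['cx'])/f,(v-c['cy'])/f,1]); return o+d*(z-o[2])/d[2]
def st():
    s=telemetry.observe()
    for k in s: print(k,np.round(s[k],4))
E
python3 - <<'E'
from h import *
for n in ['top','side','wrist']:
    c=save(n,n+'0'); print(n,c['fovy'],c['cx'],c['cy'],np.round(c['R'],3).tolist(),np.round(-np.array(c['R']).T@c['t'],3))
st()
E
```

```text
pics
top 46.80306122527659 320.6805746234548 199.9465931583899 [[0.065, -0.998, -0.001], [-0.974, -0.063, -0.216], [0.215, 0.015, -0.976]] [ 0.309 -0.071  1.408]
side 56.94712623603321 317.5245737027639 200.47114938403692 [[0.901, 0.434, -0.014], [0.245, -0.534, -0.809], [-0.358, 0.726, -0.588]] [ 0.996 -0.928  0.799]
wrist 68.10750320296054 317.88028200923213 195.04911317798425 [[0.42, -0.907, -0.001], [-0.866, -0.401, 0.299], [-0.271, -0.125, -0.954]] [ 0.295 -0.442  0.386]
time 0.15
qpos [-1.2821  0.3425  1.5248  0.      1.2754 -0.146 ]
qvel [-0.0005 -0.0028 -0.004  -0.0006  0.001   0.0005]
joint_efforts [ 1.70000e-03 -4.31468e+01 -2.44355e+01  7.18000e-02  5.37000e-02
 -1.00000e-04]
tool_pos [ 0.2211 -0.4759  0.2512]
tool_rot [-3.1405e+00 -2.0000e-04  4.3470e-01]
contact_force [-0.4909  1.0161 -0.1494]
torque [0.0241 0.0071 0.0091]
opening 0.0915
```

View pics/top0.png

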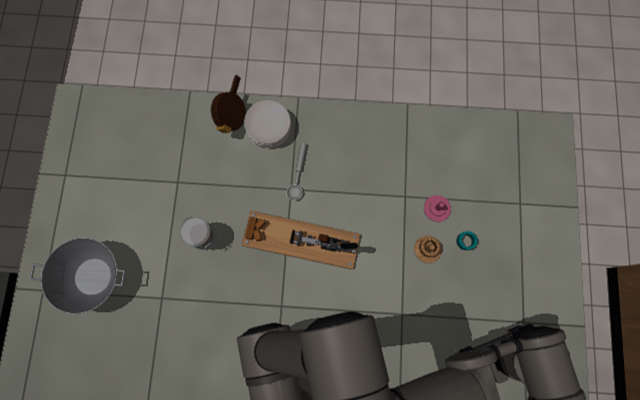

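View pics/side0.png

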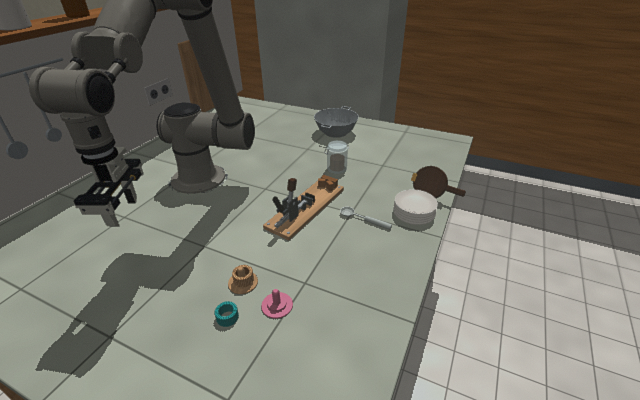

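View pics/wrist0.png

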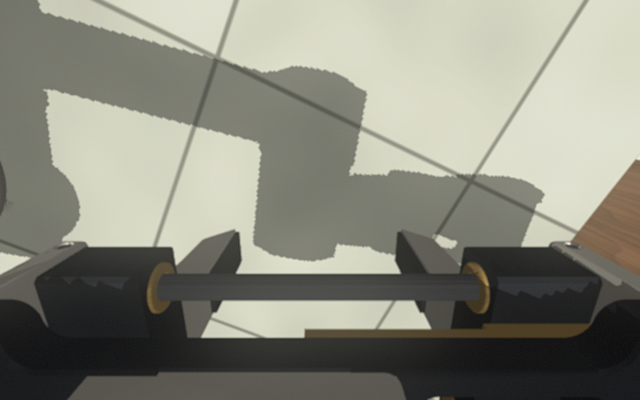

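Top view candidates:
- **(429,249):** a brown wound ring on a wooden post. This fits the description.
- **(437,208):** the pink post, which is a decoy.
- **(467,240):** the turquoise ring, also a decoy.

The clamp board spans about (243..360, 210..270) with its notch at the left, and the jar is at (197,233). I'll confirm with crops.

```bash
python3 - <<'E'
from h import *
a=cv2.imread('pics/top0.png')
x=cv2.resize(a[185:285,390:490],(400,400),interpolation=cv2.INTER_CUBIC)
y=cv2.resize(a[195:285,230:390],(800,450),interpolation=cv2.INTER_CUBIC)
s=cv2.imread('pics/side0.png');z=cv2.resize(s[250:330,200:300],(400,320),interpolation=cv2.INTER_CUBIC)
cv2.imwrite('pics/cA.png',np.hstack([x,cv2.copyMakeBorder(z,0,80,0,0,0)]));cv2.imwrite('pics/cB.png',y)
cv2.imwrite('pics/cC.png',cv2.resize(s[160:250,255:355],(600,540),interpolation=cv2.INTER_CUBIC))
E
```

```text
(no output)
```

View pics/cA.png

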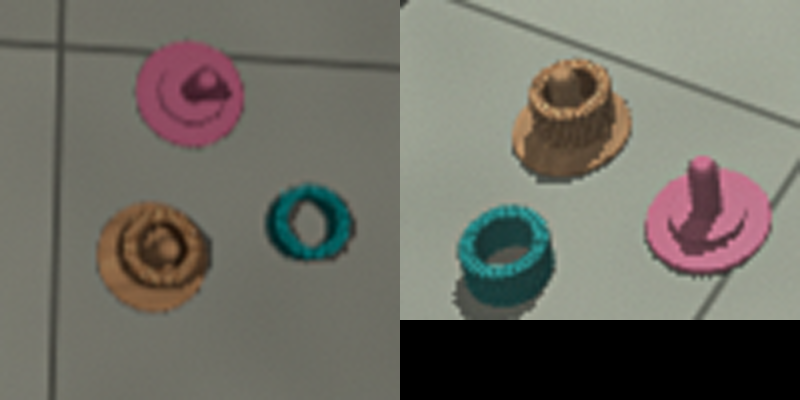

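View pics/cB.png

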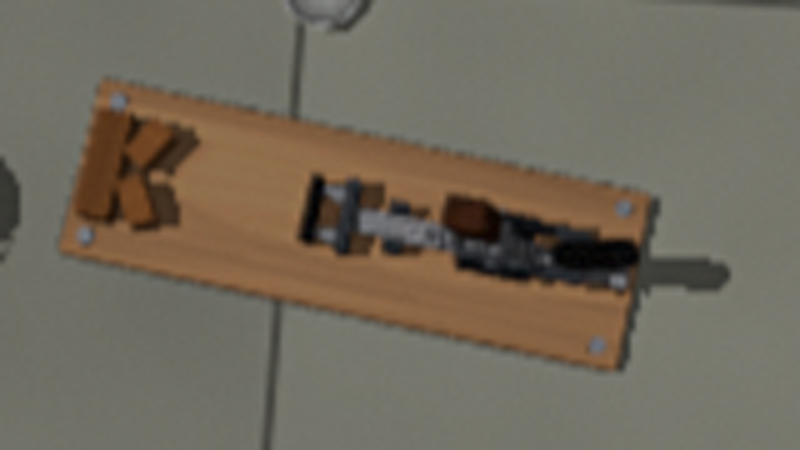

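View pics/cC.png

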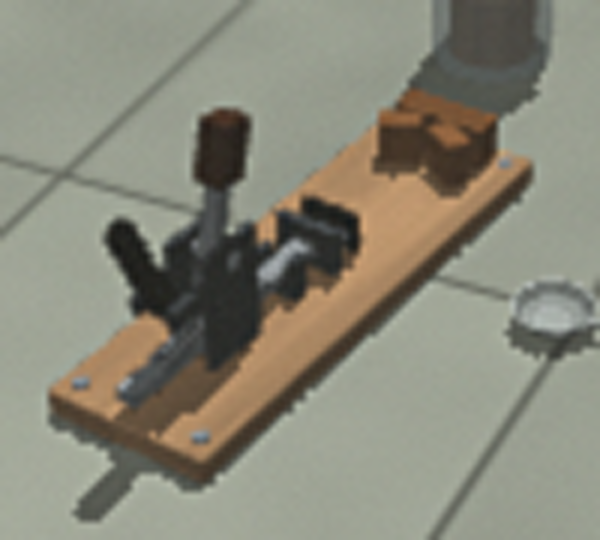

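```bash
python3 - <<'E'
from h import *
from scipy.optimize import least_squares
L=lambda f:{k:v for k,v in np.load(f'pics/{f}.npz').items()}
T=L('top0');S=L('side0')
# corners: clamp (x,y)
tp={(.055,.150):(250.8,211),(.055,-.195):(360.4,234),(-.055,-.195):(354.4,269),(-.055,.150):(242.4,245)}
sp={(-.055,-.195):(263.7,226.2),(.055,-.195):(289.2,239.2),(.055,.15):(343.3,187)}
def w(p,x,y,z): c,s=np.cos(p[2]),np.sin(p[2]); return [p[0]+c*x-s*y,p[1]+s*x+c*y,z]
def res(p,parts):
    r=[]
    for C,d in parts:
        for (x,y),uv in d.items(): r+=list(np.array(proj(C,w(p,x,y,.018)))-uv)
    return r
for parts in ([(T,tp)],[(S,sp)],[(T,tp),(S,sp)]):
    q=least_squares(res,[.45,0,0],args=(parts,)); print(np.round(q.x,4),np.round(q.fun,1))
p=q.x
for n,X in dict(seat=(0,.075,.018),paddle=(0,-.110+.062*np.sin(.25),.082+.062*np.cos(.25)),pivot=(0,-.11,.082)).items():
    W=w(p,*X);print(n,np.round(W,4),np.round(proj(T,W),1),np.round(proj(S,W),1))
print('ring top',onz(T,430.75,246.25,.044),'foot',onz(T,428.5,249.25,.006))
# side: ring top ellipse centre in crop (571-400,90)/4
print('side ringtop',onz(S,200+171/4,250+90/4,.044),'foot', onz(S,200+172/4,250+120/4,.006))
for n,u,v in (('jar',197,233),('spoon',295,192)): print(n,onz(T,u,v,.0))
# colour segmentation of the post+ring, pink, turq
E
```

```text
[ 0.4925  0.0215 -0.1436] [-0.1 -0.5  0.8 -0.4 -0.2  0.4 -0.5  0.5]
[ 0.4989  0.0151 -0.1251] [-0.9  0.6  0.5 -0.5  0.4 -0.2]
[ 0.4942  0.0206 -0.1358] [-0.  -0.7  1.1 -1.5  0.4 -0.7 -0.1  0.3 -1.6 -1.1 -0.5 -2.1  0.2 -1. ]
seat [0.5044 0.0949 0.018 ] [270.6 232.5] [320.6 191.1]
paddle [ 0.4814 -0.0732  0.1421] [325.9 238.1] [291.5 184.6]
pivot [ 0.4794 -0.0884  0.082 ] [330.9 242. ] [289.7 202. ]
ring top [ 0.49066133 -0.38432286  0.044     ] foot [ 0.48615217 -0.38635031  0.006     ]
side ringtop [ 0.49489623 -0.38593069  0.044     ] foot [ 0.48691781 -0.38202528  0.006     ]
jar [0.49080629 0.32280549 0.        ]
spoon [0.63945864 0.03221567 0.        ]
```

The crop confirms the brown ring standing on the wooden post at about (0.489, -0.385). Next I move above it with the jaws roughly along world x.

```bash
python3 -m creep '[1,0.038,0.013,0,0.186, 1,0.038,0.013,0,0.186, 1,0.038,0.013,0,0.186, 1,0.038,0.013,0,0.186, 1,0.038,0.013,0,0.186, 1,0.038,0.013,0,0.186, 1,0.038,0.013,0,0.186, 1,0,0,0,0]'
python3 - <<'E'
from h import *
save('wrist','w1');st()
E
```

```text
time: 1.15
tool_pos: [0.4938, -0.3807, 0.2481]
tool_rot: [-3.137, -0.003, 1.755]
contact_force: [-0.7, -0.1, -0.0]
opening: 0.0921
time 1.2
qpos [-0.7804  0.5308  1.2326 -0.0031  1.3838 -0.9611]
qvel [-0.0375 -0.0213  0.0244 -0.0107  0.0003  0.019 ]
joint_efforts [  1.1683 -53.5331 -25.9329   0.1385   0.0965  -0.1855]
tool_pos [ 0.4925 -0.3813  0.2481]
tool_rot [-3.1359e+00 -2.8000e-03  1.7521e+00]
contact_force [-0.5609  0.2528 -0.8592]
torque [ 0.0118 -0.1144 -0.0365]
opening 0.0917
```

View pics/w1.png

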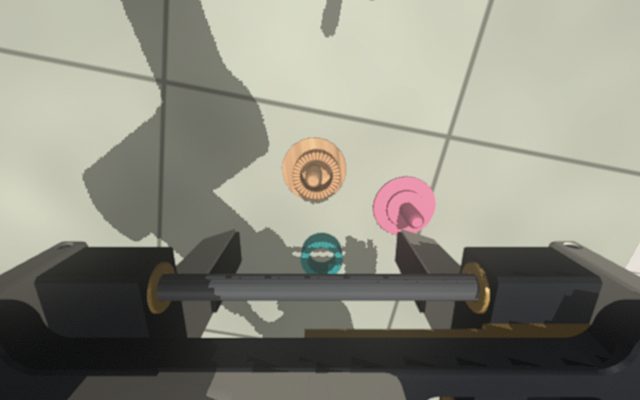

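The wrist view shows the ring on its post at (317,173), the pink post at (404,206) and the turquoise ring at (322,255). Now I'll measure them more finely.

```bash
python3 - <<'E'
from h import *
c={k:v for k,v in np.load('pics/w1.npz').items()}
a=cv2.imread('pics/w1.png')
print('ringtop',onz(c,318,173,.044),'foot',onz(c,314,170,.006),'pinkfoot',onz(c,404,205,.006),'turq',onz(c,322,255,.02))
cv2.imwrite('pics/w1c.png',cv2.resize(a[125:215,265:375],(770,630)[:2] if 0 else (660,540),interpolation=cv2.INTER_CUBIC))
def ov(X,r,z,col):
    pts=[proj(c,(X[0]+r*np.cos(t),X[1]+r*np.sin(t),z)) for t in np.linspace(0,6.283,60)]
    cv2.polylines(b,[np.int32([((u-265)*6+3,(v-125)*6+3) for u,v in pts])],True,col,1)
b=cv2.imread('pics/w1c.png')
P=onz(c,314,170,.006)
ov(P,.042,.006,(255,0,0));ov(P,.028,.044,(0,0,255));ov(P,.019,.044,(0,255,0));cv2.imwrite('pics/w1d.png',b)
E
```

```text
ringtop [ 0.49277034 -0.37848933  0.044     ] foot [ 0.48835656 -0.38416582  0.006     ] pinkfoot [ 0.61595844 -0.40922547  0.006     ] turq [ 0.52002412 -0.49596362  0.02      ]
```

View pics/w1d.png

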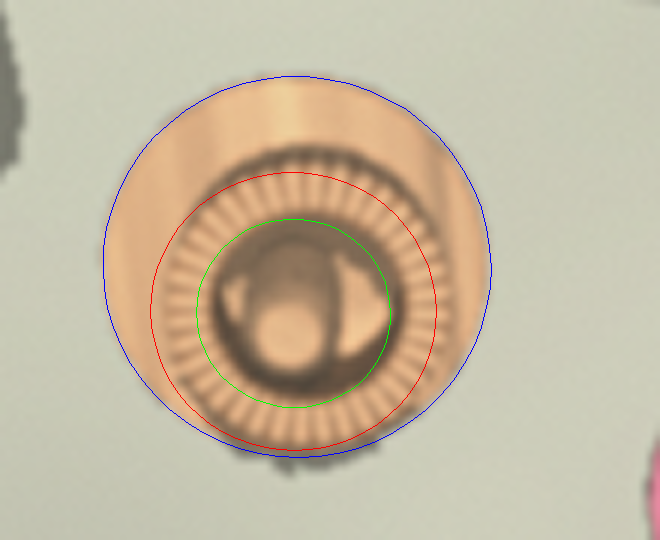

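```bash
python3 -m creep '[1,0,0,-0.05,0, 1,0,0,-0.05,0, 1,-0.001,0,-0.05,0, 1,0,0,0,0]'
python3 - <<'E'
from h import *
save('wrist','w2');save('side','s2')
E
```

```text
time: 1.7
tool_pos: [0.4868, -0.3837, 0.0958]
tool_rot: [-3.135, -0.001, 1.74]
contact_force: [-0.6, -0.0, -0.9]
opening: 0.0919
```

View pics/w2.png

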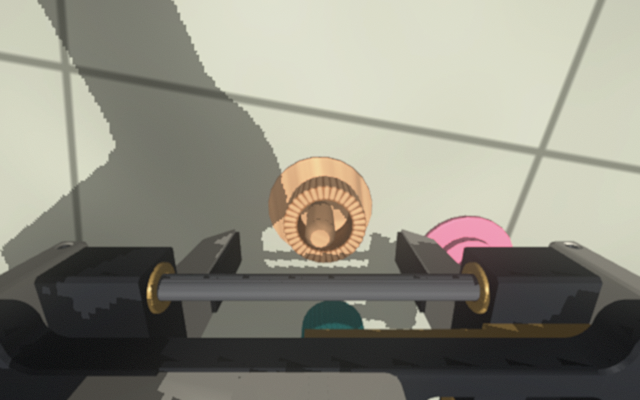

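```bash
python3 - <<'E'
from h import *
c={k:v for k,v in np.load('pics/w2.npz').items()}
print(onz(c,325.5,220,.044),onz(c,320,207,.006));s=telemetry.observe();print(s['tool_pos'],s['tool_rot'],np.round(proj(c,np.array(s['tool_pos'])-[0,0,.025]),1))
E
```

```text
[ 0.49108159 -0.37816041  0.044     ] [ 0.48814343 -0.38297325  0.006     ]
[ 0.48957705 -0.38593126  0.10071421] [-3.14116913  0.00753682  1.74124152] [321.6 252.4]
```

```bash
python3 -m creep '[1,0.002,0.004,-0.028,0, 1,0,0,-0.02,0, 1,0,0,0,0]'
python3 - <<'E'
from h import *
for i in range(4):
    s=telemetry.observe();print(np.round(s['tool_pos'],4)); c=read_camera('wrist')
save('side','s3');save('wrist','w3')
a=cv2.imread('pics/s3.png');cv2.imwrite('pics/s3c.png',cv2.resize(a[200:320,170:320],(750,600),interpolation=cv2.INTER_CUBIC))
E
```

```text
time: 2.17
tool_pos: [0.4949, -0.3867, 0.0618]
tool_rot: [3.133, 0.021, 1.738]
contact_force: [0.6, -0.1, 0.1]
opening: 0.0914
[ 0.4949 -0.3867  0.0618]
[ 0.4954 -0.3872  0.0628]
[ 0.4955 -0.3873  0.0629]
[ 0.4954 -0.3871  0.0626]
```

View pics/s3c.png

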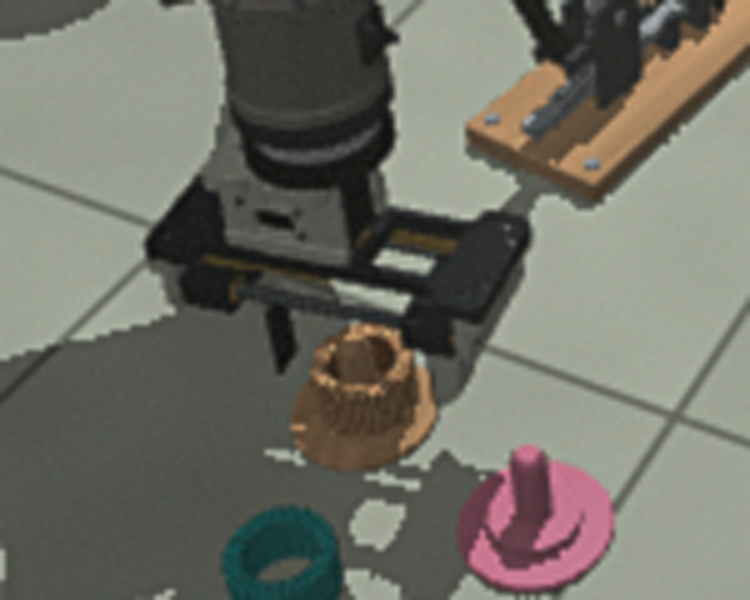

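View pics/w3.png

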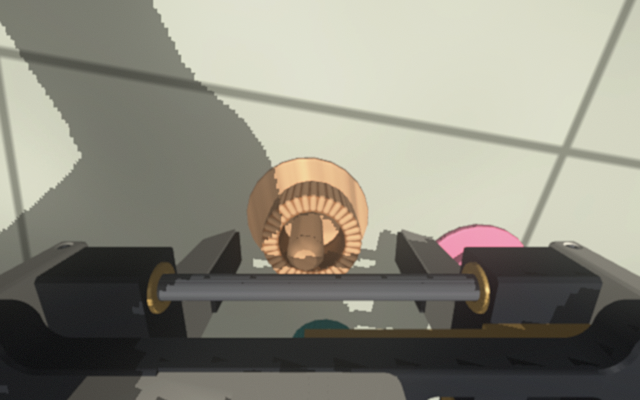

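```bash
python3 - <<'E'
from h import *
c={k:v for k,v in np.load('pics/w3.npz').items()}
print(onz(c,311,236,.044),onz(c,308,214,.006));s=telemetry.observe();print(s['tool_pos'],s['tool_rot'],s['qvel'])
t=np.array(s['tool_pos'])
for z in (.044,): print(proj(c,[t[0],t[1],z]))
E
```

```text
[ 0.49026806 -0.37870166  0.044     ] [ 0.48810864 -0.38131538  0.006     ]
[ 0.49489414 -0.38643445  0.06136463] [3.13255671 0.0210162  1.73865393] [-0.00094821  0.00931181  0.00678291 -0.0015539  -0.00468015 -0.00217486]
(np.float64(316.8377537598687), np.float64(249.2324123713613))
```

```bash
python3 -m creep '[1,-0.005,0.006,-0.012,0, 1,0,0,-0.006,0, 1,0,0,0,0]'
python3 - <<'E'
from h import *
s=telemetry.observe();print(np.round(s['tool_pos'],4),s['tool_rot']);c=save('wrist','w4');s=telemetry.observe();print(np.round(s['tool_pos'],4),s['tool_rot'])
E
```

```text
time: 2.85
tool_pos: [0.4893, -0.3797, 0.0423]
tool_rot: [3.133, 0.021, 1.739]
contact_force: [0.4, -0.3, 0.6]
opening: 0.0917
[ 0.4893 -0.3797  0.0423] [3.13282661 0.0206741  1.7387357 ]
[ 0.4894 -0.3797  0.0425] [3.13272122 0.02073956 1.73874553]
```

View pics/w4.png

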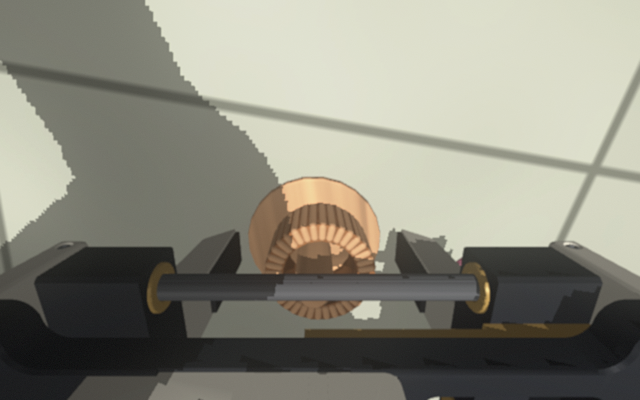

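Aligned. I'll close with a moderate grip.

```bash
python3 -m creep '[0.5,0,0,0,0, 0.5,0,0,0,0, 0.5,0,0,0,0, 0.5,0,0,0,0, 0.5,0,0,0,0, 0.5,0,0,0,0]' 12
python3 - <<'E'
from h import *
c=save('wrist','w5');s=telemetry.observe();print(np.round(s['tool_pos'],4),s['tool_rot'],s['opening'])
E
```

```text
time: 3.65
tool_pos: [0.4897, -0.3801, 0.0429]
tool_rot: [3.132, 0.022, 1.739]
contact_force: [0.1, 0.6, -0.3]
opening: 0.0557
[ 0.4898 -0.3801  0.0429] [3.13212998 0.0215738  1.73866231] 0.0558059766294247
```

View pics/w5.png

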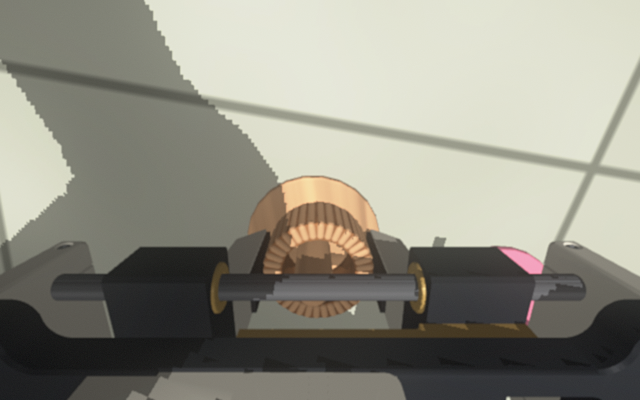

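```bash
python3 -m creep '[0.4,0,0,0,0, 0.4,0,0,0.02,0, 0.4,0,0,0.03,0, 0.4,0,0,0.04,0, 0.4,0,0,0.04,0, 0.4,0,0,0.02,0, 0.4,0,0,0,0, 0.4,0,0,0,0]' 20
python3 - <<'E'
from h import *
c=save('wrist','w6');save('side','s6');s=telemetry.observe();print(np.round(s['tool_pos'],4),s['tool_rot'],s['opening'])
E
```

```text
time: 4.7
tool_pos: [0.4882, -0.3787, 0.1952]
tool_rot: [3.135, 0.018, 1.739]
contact_force: [0.3, -0.6, -0.1]
opening: 0.0557
[ 0.4882 -0.3787  0.195 ] [3.13494863 0.01765769 1.73869566] 0.05557872799849775
```

View pics/s6.png

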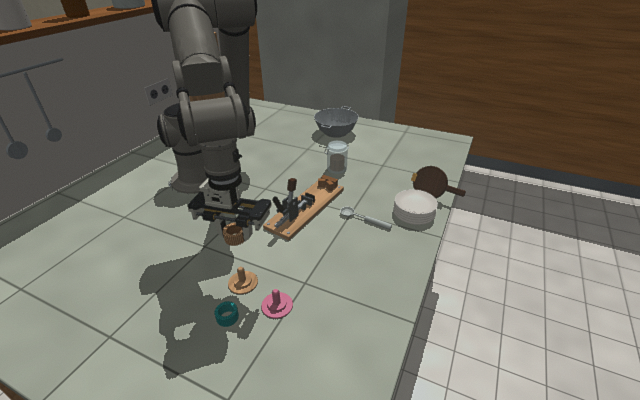

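View pics/w6.png

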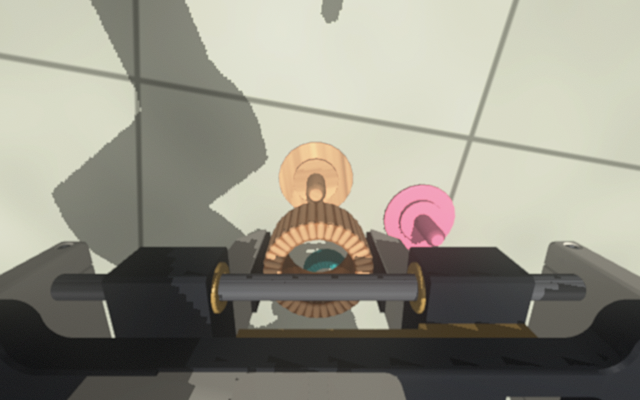

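The ring is off the post and in the grip. I'll raise it, move toward the clamp, and stop part-way to measure the clamp with the wrist camera.

```bash
python3 -m creep '[0.4,0,0,0.04,-0.1, 0.4,0.002,0.05,0.04,-0.1, 0.4,0.002,0.055,0.02,-0.1, 0.4,0.002,0.055,0,0, 0.4,0.002,0.05,0,0, 0.4,0,0.02,0,0, 0.4,0,0,0,0, 0.4,0,0,0,0]'
python3 - <<'E'
from h import *
c=save('wrist','w7');s=telemetry.observe();print(np.round(s['tool_pos'],4),s['tool_rot'],s['opening'])
E
```

```text
time: 5.8
tool_pos: [0.4937, -0.1422, 0.2882]
tool_rot: [-3.137, 0.008, 1.427]
contact_force: [-0.0, 0.6, -1.0]
opening: 0.056
[ 0.4937 -0.1423  0.2882] [-3.13727418  0.00828248  1.42629145] 0.055717595207269606
```

View pics/w7.png

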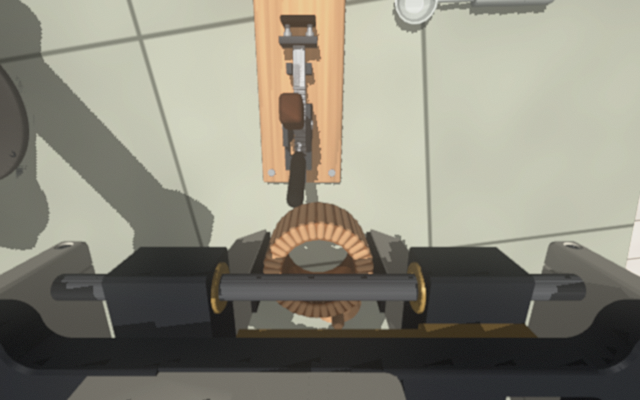

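```bash
python3 - <<'E'
from h import *
c={k:v for k,v in np.load('pics/w7.npz').items()}
a=cv2.imread('pics/w7.png');cv2.imwrite('pics/w7c.png',cv2.resize(a[0:210,230:370],(400,600),interpolation=cv2.INTER_CUBIC))
A=onz(c,264,182.5,.018);B=onz(c,340.5,181.5,.018);L0=onz(c,255,2,.018);R0=onz(c,345.5,2,.018)
print(A,B,L0,R0,np.linalg.norm(A-B))
l=L0-A;r=R0-B;print(np.arctan2(-l[0],l[1]),np.arctan2(-r[0],r[1]))
E
```

```text
[ 0.41306911 -0.16048055  0.018     ] [ 0.52045786 -0.17456398  0.018     ] [0.44688178 0.05887862 0.018     ] [0.55304845 0.04323738 0.018     ] 0.1083083012674662
-0.15293925528779817 -0.14853244580820002
```

View pics/w7c.png

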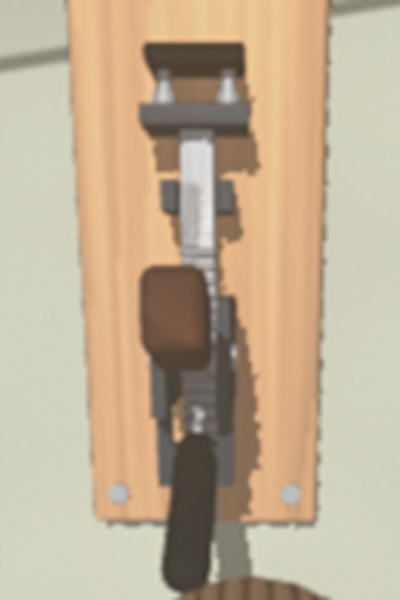

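```bash
python3 -m creep '[0.4,0.003,0.05,0,0, 0.4,0.003,0.055,0,0, 0.4,0.002,0.05,0,0, 0.4,0.002,0.045,-0.04,0, 0.4,0,0.015,-0.04,0, 0.4,0,0,-0.04,0, 0.4,0,0,0,0, 0.4,0,0,0,0]'
python3 - <<'E'
from h import *
c=save('wrist','w8');s=telemetry.observe();print(np.round(s['tool_pos'],4),s['tool_rot'],s['opening'])
E
```

```text
time: 6.85
tool_pos: [0.5074, 0.0696, 0.1646]
tool_rot: [-3.14, 0.009, 1.412]
contact_force: [0.2, -0.7, -0.7]
opening: 0.0554
[0.5072 0.0695 0.1646] [-3.14002362  0.00937689  1.41167817] 0.056177835577711346
```

View pics/w8.png

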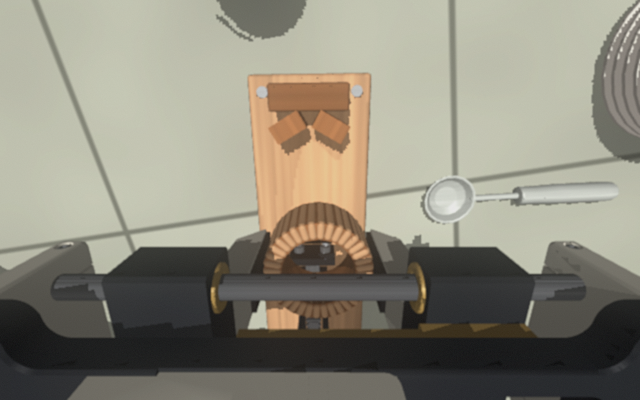

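```bash
python3 - <<'E'
from h import *
c={k:v for k,v in np.load('pics/w8.npz').items()}
A=onz(c,248.5,75.5,.018);B=onz(c,370.5,73,.018);L0=onz(c,257.5,200,.018);R0=onz(c,367,200,.018)
print(A,B,np.linalg.norm(A-B)); l=A-L0;r=B-R0;print(np.arctan2(-l[0],l[1]),np.arctan2(-r[0],r[1]))
yaw=-.147;M=(A+B)/2; u=np.array([-np.sin(yaw),np.cos(yaw),0]); print('orig',M-.15*u,'seat',M-.075*u,'target',M-.088*u, 'edge yaw',np.arctan2(B[1]-A[1],B[0]-A[0]))
for p in ((268,84),(350,82),(270,128),(350,128)): 
    P=onz(c,*p,.048); d=P-(M-.15*u); print(p,[d@[np.cos(yaw),np.sin(yaw),0],d@u])
a=cv2.imread('pics/w8.png');cv2.imwrite('pics/w8c.png',cv2.resize(a[60:260,220:400],(540,600),interpolation=cv2.INTER_CUBIC))
E
```

```text
[0.46343925 0.18011313 0.018     ] [0.56972271 0.16499879 0.018     ] 0.10735276235229671
-0.15459633685843163 -0.1351358329607263
orig [0.49461031 0.02417372 0.018     ] seat [0.50559564 0.09836484 0.018     ] target [0.50369152 0.08550504 0.018     ] edge yaw -0.14126061946707447
(268, 84) [np.float64(-0.03218355516894133), np.float64(0.1410087361038559)]
(350, 82) [np.float64(0.03280502198963698), np.float64(0.14163183924591385)]
(270, 128) [np.float64(-0.03275000501157618), np.float64(0.1068404630087289)]
(350, 128) [np.float64(0.03352692063225245), np.float64(0.10597707920375501)]
```

View pics/w8c.png

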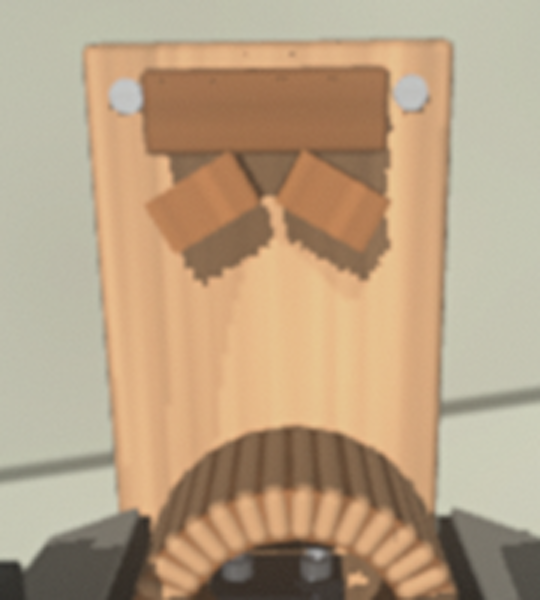

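```bash
python3 -m creep '[0.4,-0.003,0.015,0,0, 0.4,0,0,-0.03,0.01, 0.4,0,0,-0.03,0, 0.4,0,0,-0.02,0, 0.4,0,0,0,0, 0.4,0,0,0,0]'
python3 - <<'E'
from h import *
c=save('wrist','w9');s=telemetry.observe();print(np.round(s['tool_pos'],4),s['tool_rot'],s['opening'])
E
```

```text
time: 7.65
tool_pos: [0.5086, 0.0878, 0.091]
tool_rot: [3.127, 0.005, 1.42]
contact_force: [0.6, -0.4, -1.0]
opening: 0.0553
[0.5086 0.0877 0.091 ] [3.12719733 0.00545648 1.42015618] 0.05540343649115033
```

View pics/w9.png

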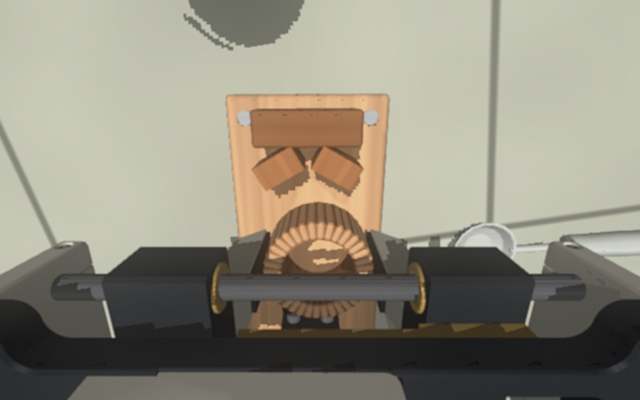

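```bash
python3 -m creep '[0.4,-0.005,-0.003,-0.01,0.005, 0.4,0,0,-0.015,0, 0.4,0,0,-0.01,0, 0.4,0,0,0,0, 0.4,0,0,0,0]'
python3 - <<'E'
from h import *
c=save('wrist','w10');save('side','s10');s=telemetry.observe();print(np.round(s['tool_pos'],4),s['tool_rot'],s['opening'],s['contact_force'])
a=cv2.imread('pics/s10.png');cv2.imwrite('pics/s10c.png',cv2.resize(a[140:250,255:375],(654,600),interpolation=cv2.INTER_CUBIC))
E
```

```text
time: 8.32
tool_pos: [0.5037, 0.0845, 0.0547]
tool_rot: [3.125, 0.005, 1.425]
contact_force: [-0.2, -0.0, 0.2]
opening: 0.0556
[0.5038 0.0845 0.0549] [3.12511416 0.00508159 1.42510862] 0.055705387236947033 [-0.04555313  0.23248546 -0.05242308]
```

View pics/w10.png

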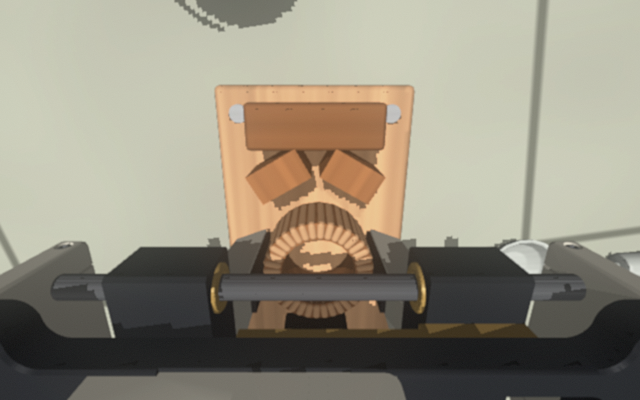

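View pics/s10c.png

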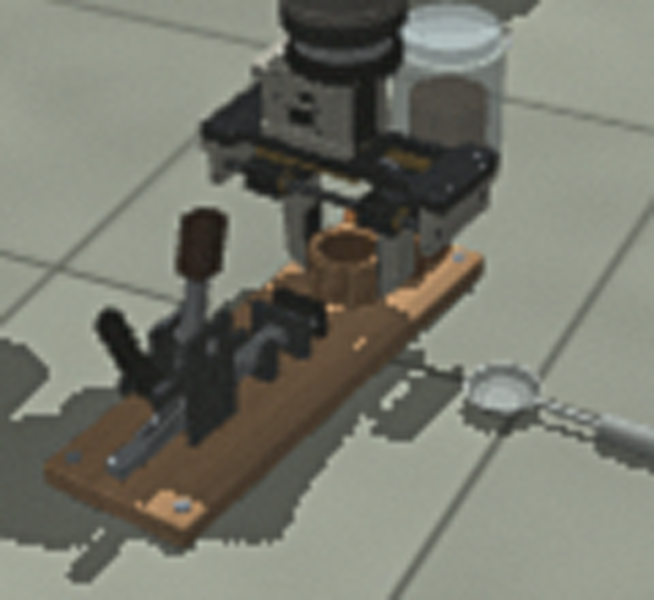

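```bash
python3 -m creep '[0.4,0,0,-0.006,0, 0.4,0,0,0,0, 0.4,0,0,0,0]'; python3 -m creep '[0.4,0,0,-0.0025,0, 0.4,0,0,0,0]'
```

```text
time: 8.8
tool_pos: [0.5042, 0.0846, 0.049]
tool_rot: [3.124, 0.005, 1.425]
contact_force: [1.0, -1.0, -0.8]
opening: 0.0556
time: 9.05
tool_pos: [0.5045, 0.0846, 0.047]
tool_rot: [3.123, 0.005, 1.425]
contact_force: [-1.3, -0.3, 0.8]
opening: 0.0556
```

```bash
python3 -m creep '[0.4,0,0,-0.0015,0, 0.4,0,0,0,0]'; python3 -m creep '[0.4,0,0,-0.0015,0, 0.4,0,0,0,0]'
```

```text
time: 9.3
tool_pos: [0.5046, 0.0847, 0.0469]
tool_rot: [3.122, 0.005, 1.426]
contact_force: [-0.6, -0.7, -0.1]
opening: 0.0555
time: 9.55
tool_pos: [0.5048, 0.0848, 0.0468]
tool_rot: [3.121, 0.004, 1.426]
contact_force: [0.1, 0.1, 0.7]
opening: 0.0559
```

```bash
python3 -m creep '[0.4,0,0,-0.002,0, 0.65,0,0,0,0, 0.75,0,0,0,0, 0.85,0,0,0,0, 0.85,0,0,0,0]'
python3 - <<'E'
from h import *
c=save('wrist','w11');save('side','s11');s=telemetry.observe();print(np.round(s['tool_pos'],4),s['tool_rot'],s['opening'],s['contact_force'])
E
```

```text
time: 10.18
tool_pos: [0.5051, 0.085, 0.0455]
tool_rot: [3.12, 0.004, 1.426]
contact_force: [0.1, 0.3, 0.1]
opening: 0.0775
[0.5051 0.085  0.0456] [3.12017051 0.00403678 1.42575036] 0.07797631240351934 [ 0.47793989 -0.28276268  0.33279733]
```

View pics/w11.png

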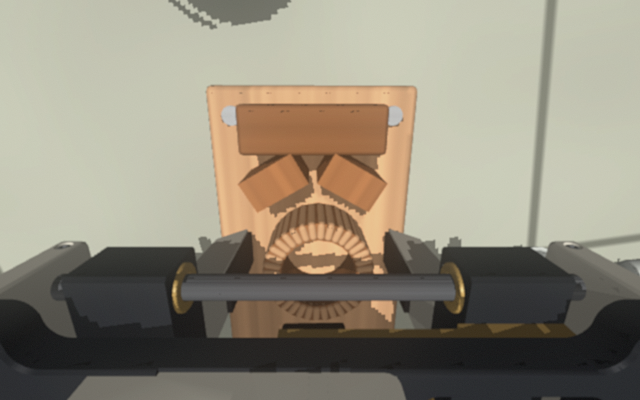

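Ring released, standing flat in front of the notch. Retreat straight up, then back, to look.

```bash
python3 -m creep '[1,0,0,0,0, 1,0,0,0.03,0, 1,0,0,0.06,0, 1,0,0,0.06,0, 1,0,-0.04,0.05,0, 1,0,-0.06,0,0, 1,-0.01,-0.06,0,0, 1,0,0,0,0, 1,0,0,0,0]'
python3 - <<'E'
from h import *
c=save('wrist','w12');save('side','s12');save('top','t12');s=telemetry.observe();print(np.round(s['tool_pos'],4),s['tool_rot'],s['opening'],s['contact_force'])
E
```

```text
time: 11.4
tool_pos: [0.4931, -0.0776, 0.2502]
tool_rot: [3.119, 0.006, 1.427]
contact_force: [-0.5, 0.5, 0.0]
opening: 0.0919
[ 0.4934 -0.0766  0.2501] [3.11867319 0.00624575 1.42958548] 0.09223168926268106 [-0.03211517  0.61078549  0.28650228]
```

View pics/w12.png

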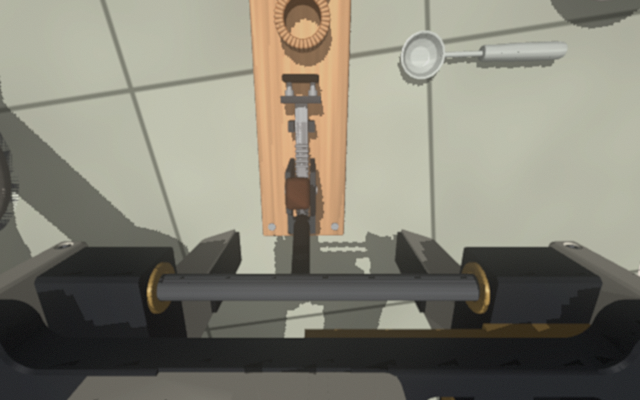

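View pics/s12.png

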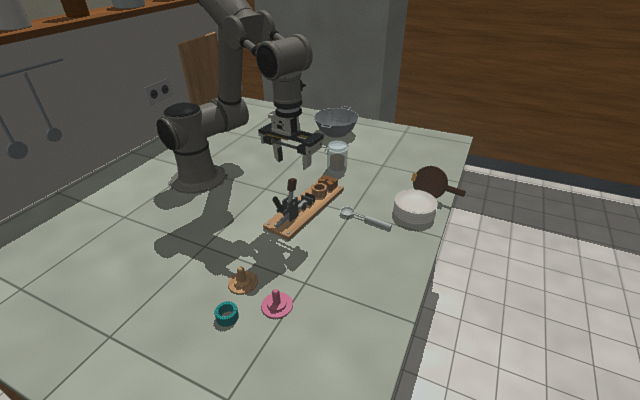

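Ring is flat on the board at wrist pixel (302,23). The pad face is at about (300,75), the paddle at (299,192), and the spoon and jar are undisturbed. Next I compute positions.

```bash
python3 - <<'E'
from h import *
c={k:v for k,v in np.load('pics/w12.npz').items()}
O=np.array([.4945,.0235,0]);yaw=-.146;ux=np.array([np.cos(yaw),np.sin(yaw),0]);uy=np.array([-np.sin(yaw),np.cos(yaw),0])
cl=lambda P:np.round([(P-O)@ux,(P-O)@uy],4)
print('ring',cl(onz(c,302,22.5,.048)),'padtop front',cl(onz(c,300.5,74,.047)),'plate',cl(onz(c,300,99,.05)))
print('board near corners',cl(onz(c,263,235,.018)),cl(onz(c,344,235,.018)))
P=O+uy*(-.0947);P[2]=.142;print('paddle',P,proj(c,P)); Q=O+uy*(-.110+.081*np.sin(.25));Q[2]=.082+.08*np.cos(.25);print('ptop',proj(c,Q))
a=cv2.imread('pics/w12.png');cv2.imwrite('pics/w12c.png',cv2.resize(a[0:250,235:365],(312,600),interpolation=cv2.INTER_CUBIC))
s=cv2.imread('pics/s12.png');cv2.imwrite('pics/s12c.png',cv2.resize(s[160:250,255:355],(600,540),interpolation=cv2.INTER_CUBIC))
E
```

```text
ring [0.0023 0.056 ] padtop front [-0.      0.0081] plate [-0.0009 -0.0171]
board near corners [-0.055  -0.1919] [ 0.0548 -0.193 ]
paddle [ 0.48072287 -0.07019248  0.142     ] (np.float64(298.90135612281114), np.float64(193.76505696569248))
ptop (np.float64(297.9564376386019), np.float64(194.70011834820846))
```

View pics/w12c.png

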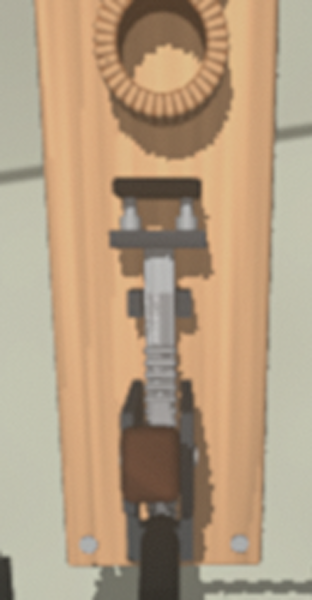

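View pics/s12c.png

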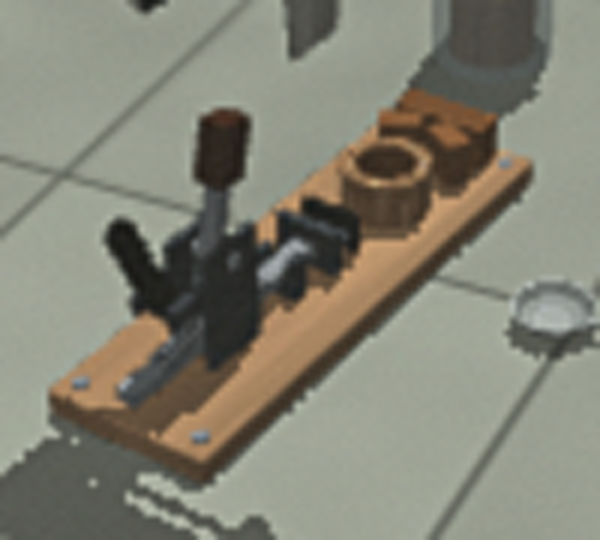

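```bash
python3 -m creep '[1,-0.012,0.006,0,0, 1,0,0,-0.03,0, 1,0,0,-0.02,0, 1,0,0,0,0, 1,0,0,0,0]'
python3 - <<'E'
from h import *
c=save('wrist','w13');s=telemetry.observe();print(np.round(s['tool_pos'],4),s['tool_rot'])
E
```

```text
time: 12.18
tool_pos: [0.4791, -0.0648, 0.1998]
tool_rot: [3.119, 0.006, 1.437]
contact_force: [0.4, 0.0, 0.8]
opening: 0.0915
[ 0.4791 -0.0648  0.1998] [3.11885593 0.00558108 1.4371889 ]
```

View pics/w13.png

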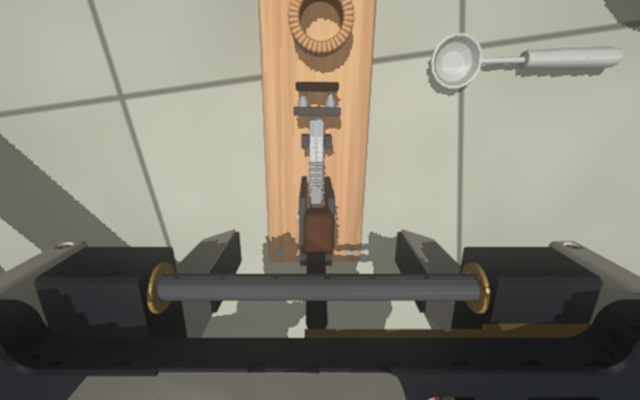

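```bash
python3 -m creep '[1,0.001,-0.005,-0.02,-0.01, 1,0,0,-0.018,0, 1,0,0,-0.01,0, 1,0,0,0,0, 1,0,0,0,0]'
python3 - <<'E'
from h import *
c=save('wrist','w14');save('side','s14');s=telemetry.observe();print(np.round(s['tool_pos'],4),s['tool_rot'],s['contact_force'])
s=cv2.imread('pics/s14.png');cv2.imwrite('pics/s14c.png',cv2.resize(s[130:250,235:355],(600,600),interpolation=cv2.INTER_CUBIC))
E
```

```text
time: 12.85
tool_pos: [0.4824, -0.07, 0.1548]
tool_rot: [3.111, 0.007, 1.428]
contact_force: [-0.0, -0.4, 1.1]
opening: 0.092
[ 0.4823 -0.07    0.1548] [3.11085395 0.00677097 1.42778459] [-0.37220301 -0.07664119  0.41032675]
```

View pics/w14.png

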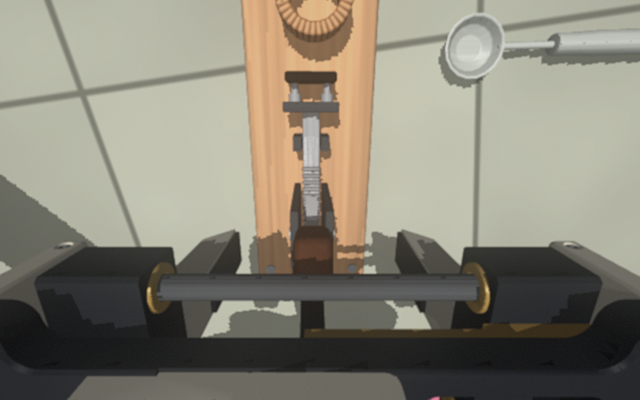

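View pics/s14c.png

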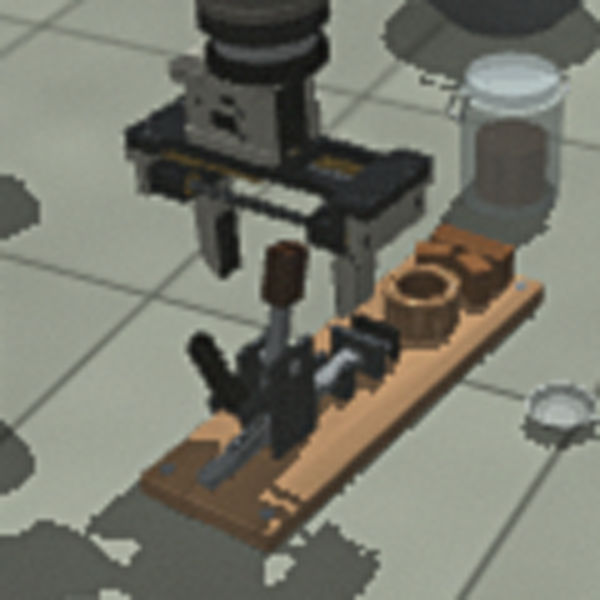

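```bash
python3 -m creep '[1,-0.001,0,-0.006,0, 0.1,0,0,0,0, 0.1,0,0,0,0, 0.1,0,0,0,0, 0.1,0,0,0,0, 0.1,0,0,0,0, 0.1,0,0,0,0, 0.1,0,0,0,0, 0.1,0,0,0,0]' 15
python3 - <<'E'
from h import *
c=save('wrist','w15');s=telemetry.observe();print(np.round(s['tool_pos'],4),s['tool_rot'],s['opening'],s['contact_force'])
E
```

```text
time: 14.08
tool_pos: [0.4796, -0.0698, 0.1488]
tool_rot: [3.114, 0.007, 1.428]
contact_force: [-6.1, -0.2, 4.2]
opening: 0.0204
[ 0.4796 -0.0697  0.1488] [3.11444328 0.00686452 1.42813014] 0.020519732923521296 [-5.87599473  0.03437176  4.11399563]
```

View pics/w15.png

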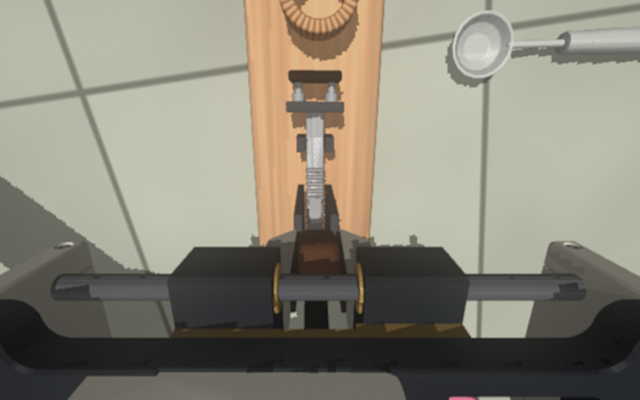

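```bash
python3 -m creep '[0.1,-0.001,-0.007,0.0005,0, 0.1,-0.001,-0.007,0.0005,0, 0.1,-0.001,-0.007,0,0, 0.1,-0.001,-0.006,0,0, 0.1,0,0,0,0]'
python3 - <<'E'
from h import *
c=save('wrist','w16');save('side','s16');s=telemetry.observe();print(np.round(s['tool_pos'],4),s['tool_rot'],s['opening'],s['contact_force'])
E
```

```text
time: 14.75
tool_pos: [0.4767, -0.089, 0.1498]
tool_rot: [3.115, -0.009, 1.425]
contact_force: [1.5, -0.5, 0.8]
opening: 0.0205
[ 0.4766 -0.0892  0.1498] [ 3.11452326 -0.00858582  1.42549763] 0.020556543420716823 [1.85975806 2.30965338 0.4391971 ]
```

View pics/w16.png

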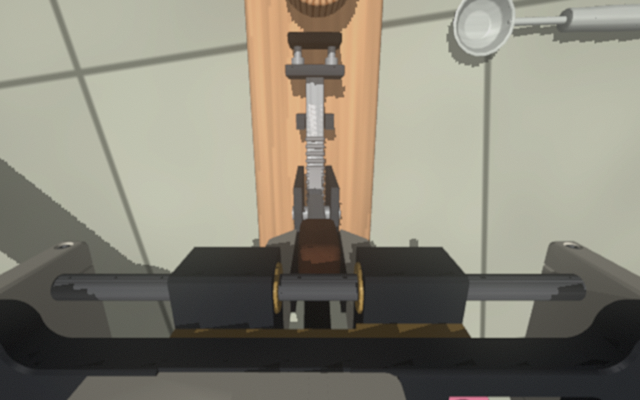

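The pinch works and the jaw advances. I'll finish this stroke.

```bash
python3 -m creep '[0.1,-0.001,-0.006,0,0, 0.1,-0.001,-0.006,0,0, 0.1,0,0,0,0]'
cat >> h.py <<'E'
O=np.array([.4945,.0235,0]);yaw=-.146;ux=np.array([np.cos(yaw),np.sin(yaw),0]);uy=np.array([-np.sin(yaw),np.cos(yaw),0])
cl=lambda P:np.round([(np.array(P)-O)@ux,(np.array(P)-O)@uy],4)
E
python3 - <<'E'
from h import *
c=save('wrist','w17');save('top','t17');s=telemetry.observe();print(np.round(s['tool_pos'],4),cl(s['tool_pos']),s['contact_force'])
t=cv2.imread('pics/t17.png');cv2.imwrite('pics/t17c.png',cv2.resize(t[195:285,230:390],(800,450),interpolation=cv2.INTER_CUBIC))
E
```

```text
time: 15.22
tool_pos: [0.4754, -0.0976, 0.149]
tool_rot: [3.114, -0.016, 1.424]
contact_force: [0.7, 1.3, 2.6]
opening: 0.0205
[ 0.4754 -0.0978  0.149 ] [-0.0013 -0.1227] [ 2.23575821  2.90079551 -0.32191464]
```

View pics/w17.png

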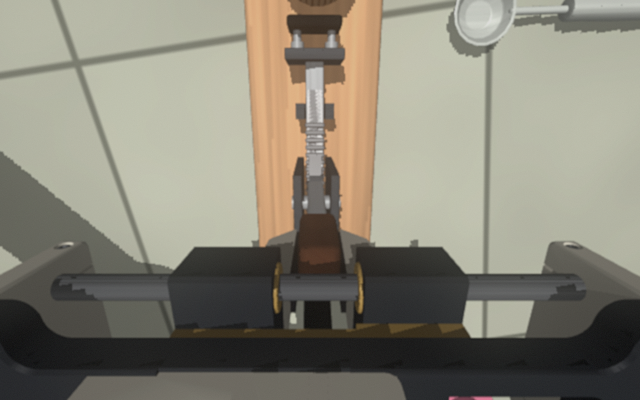

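View pics/t17c.png

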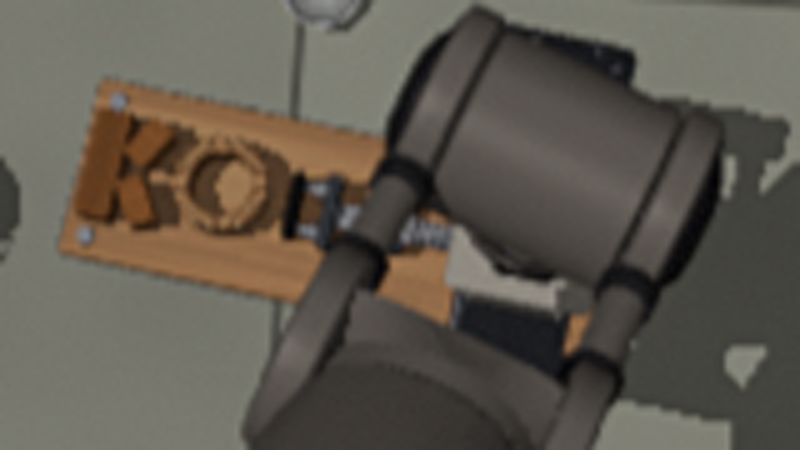

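```bash
python3 -m creep '[0.1,0.001,0.008,0,0, 0.1,0.001,0.008,0,0, 0.1,0.001,0.008,0,0, 0.1,0.001,0.005,0,0, 0.1,0.0005,0.004,0,0, 0.1,0,0,0,0]'
python3 - <<'E'
from h import *
c=save('wrist','w18');s=telemetry.observe();print(np.round(s['tool_pos'],4),cl(s['tool_pos']),s['contact_force'],s['tool_rot'])
E
```

```text
time: 16.08
tool_pos: [0.4793, -0.071, 0.1493]
tool_rot: [3.114, 0.0, 1.426]
contact_force: [0.2, 0.4, 4.2]
opening: 0.0206
[ 0.4793 -0.0708  0.1493] [-0.0013 -0.0955] [-0.94036881 -6.76064304  1.61257163] [ 3.11397524e+00 -2.71483770e-04  1.42566264e+00]
```

View pics/w18.png

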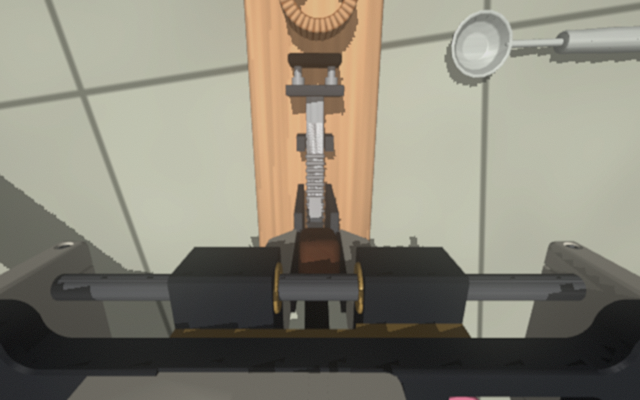

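```bash
python3 - <<'E'
from h import *
for f,u,v,vp,rv in (('w15',315,71.5,102,37),('w18',315,54,85,37)):
    c={k:x for k,x in np.load(f'pics/{f}.npz').items()}
    print(f,'pad',cl(onz(c,u,v,.047)),'plate',cl(onz(c,u,vp,.05)),'ringnear',cl(onz(c,320,rv,.048)))
E
```

```text
w15 pad [-0.0003  0.0075] plate [-0.0004 -0.0139] ringnear [0.0032 0.0302]
w18 pad [-0.0001  0.0189] plate [-0.0003 -0.0025] ringnear [0.0035 0.0298]
```

```bash
python3 -m creep '[0.1,-0.001,-0.008,0,0, 0.1,-0.001,-0.008,0,0, 0.1,-0.001,-0.008,0,0, 0.1,-0.001,-0.006,0,0, 0.1,0,-0.004,0,0, 0.1,0,0,0,0]'
python3 - <<'E'
from h import *
c=save('wrist','w19');s=telemetry.observe();print(np.round(s['tool_pos'],4),cl(s['tool_pos']),s['contact_force'],s['tool_rot'])
E
```

```text
time: 16.88
tool_pos: [0.4761, -0.0929, 0.1493]
tool_rot: [3.115, -0.024, 1.422]
contact_force: [1.0, -1.6, 2.5]
opening: 0.0207
[ 0.4761 -0.0932  0.1493] [-0.0013 -0.1181] [0.54672313 1.95494719 2.28828857] [ 3.11532256 -0.0231285   1.42275666]
```

```bash
python3 -m creep '[0.1,-0.001,-0.006,0,0, 0.1,0,-0.004,0,0, 0.1,0,0,0,0]'
python3 -m creep '[0.1,0.001,0.008,0,0, 0.1,0.001,0.008,0,0, 0.1,0.001,0.008,0,0, 0.1,0.001,0.006,0,0, 0.1,0.0005,0.004,0,0, 0.1,0,0,0,0]'
python3 - <<'E'
from h import *
c=save('wrist','w20');s=telemetry.observe();print(np.round(s['tool_pos'],4),cl(s['tool_pos']),s['contact_force'],s['tool_rot'])
E
```

```text
time: 17.3
tool_pos: [0.4753, -0.0984, 0.1486]
tool_rot: [3.117, -0.033, 1.422]
contact_force: [0.4, -0.0, 4.5]
opening: 0.0203
time: 18.05
tool_pos: [0.4794, -0.0709, 0.1488]
tool_rot: [3.116, -0.018, 1.423]
contact_force: [0.1, -1.3, 5.0]
opening: 0.0205
[ 0.4794 -0.0706  0.1488] [-0.0012 -0.0953] [-0.85609301 -5.97603671  2.83050618] [ 3.11574119 -0.01797671  1.42328691]
```

View pics/w20.png

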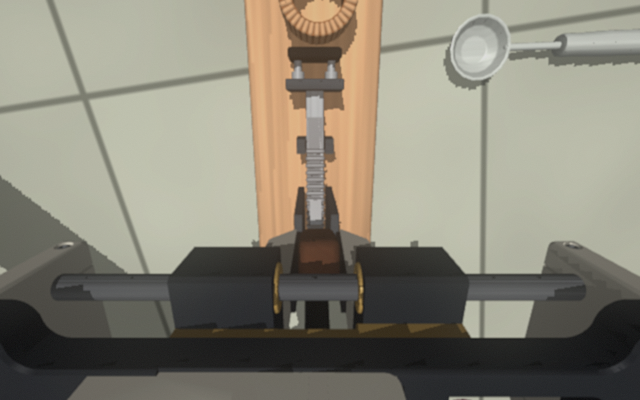

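```bash
python3 - <<'E'
from h import *
for f,u,v,vp,rv in (('w18',315,54,85,37),('w20',315,48,79.5,38)):
    c={k:x for k,x in np.load(f'pics/{f}.npz').items()}
    print(f,'pad',cl(onz(c,u,v,.047)),'plate',cl(onz(c,u,vp,.05)),'ringnear',cl(onz(c,320,rv,.048)))
a=[cv2.imread(f'pics/{f}.png')[0:300,230:400] for f in('w18','w19','w20')]
cv2.imwrite('pics/x20.png',cv2.resize(np.hstack(a),(800,471),interpolation=cv2.INTER_CUBIC))
E
```

```text
w18 pad [-0.0001  0.0189] plate [-0.0003 -0.0025] ringnear [0.0035 0.0298]
w20 pad [0.     0.0251] plate [-0.0001  0.0033] ringnear [0.0037 0.0315]
```

View pics/x20.png

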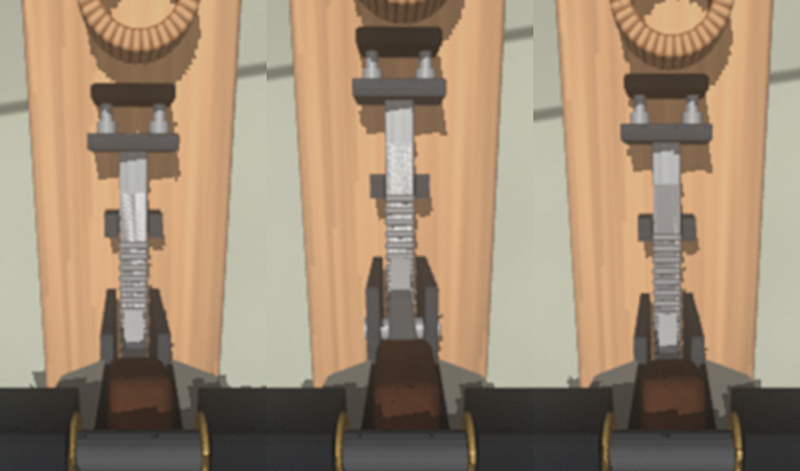

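```bash
python3 - <<'E'
from h import *
k=300/471
for f,vp,pl in (('w16',32,66),('w17',15,49),('w18',54,85),('w19',28*k,80*k),('w20',48,79.5)):
    c={a:x for a,x in np.load(f'pics/{f}.npz').items()}
    print(f,'pad',cl(onz(c,315,vp,.047)),'plate',cl(onz(c,315,pl,.05)))
E
```

```text
w16 pad [-0.0001  0.0164] plate [-0.0002 -0.0066]
w17 pad [0.0002 0.0192] plate [ 0.     -0.0032]
w18 pad [-0.0001  0.0189] plate [-0.0003 -0.0025]
w19 pad [0.0003 0.0233] plate [0.0001 0.0012]
w20 pad [0.     0.0251] plate [-0.0001  0.0033]
```

```bash
python3 -m creep '[0.1,0.0003,0.003,0,0, 0.1,0,0.002,0,0, 0.1,0,0,0,0]'
python3 -m creep '[0.1,-0.001,-0.008,0,0, 0.1,-0.001,-0.008,0,0, 0.1,-0.001,-0.008,0,0, 0.1,-0.001,-0.007,0,0, 0.1,-0.001,-0.007,0,0, 0.1,0,0,0,0]'
python3 - <<'E'
from h import *
c=save('wrist','w21');s=telemetry.observe();print(np.round(s['tool_pos'],4),cl(s['tool_pos']),s['contact_force'],s['tool_rot'])
E
```

```text
time: 18.48
tool_pos: [0.4794, -0.0703, 0.1488]
tool_rot: [3.115, -0.009, 1.423]
contact_force: [-1.3, -1.7, 4.1]
opening: 0.0204
time: 19.23
tool_pos: [0.4757, -0.0959, 0.1483]
tool_rot: [3.116, -0.034, 1.42]
contact_force: [0.1, -1.7, 6.3]
opening: 0.0202
[ 0.4756 -0.096   0.1483] [-0.0013 -0.121 ] [1.7498273  2.00568886 2.3017117 ] [ 3.11625121 -0.03334981  1.42031593]
```

View pics/w21.png

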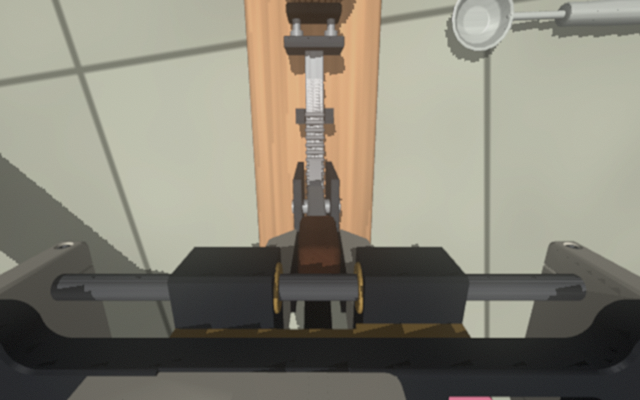

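```bash
python3 -m creep '[0.1,-0.001,-0.005,0,0, 0.1,0,-0.004,0,0, 0.1,0,0,0,0]'
python3 - <<'E'
from h import *
c=save('wrist','w22');save('top','t22');save('side','s22');s=telemetry.observe();print(np.round(s['tool_pos'],4),cl(s['tool_pos']),s['contact_force'],s['tool_rot'])
t=cv2.imread('pics/t22.png');cv2.imwrite('pics/t22c.png',cv2.resize(t[195:285,230:330],(600,540),interpolation=cv2.INTER_CUBIC))
E
```

```text
time: 19.65
tool_pos: [0.4751, -0.0999, 0.1476]
tool_rot: [3.117, -0.043, 1.419]
contact_force: [-0.3, -0.9, 6.2]
opening: 0.0205
[ 0.475  -0.1002  0.1476] [-0.0013 -0.1252] [-0.01529013  3.71140333  4.32008839] [ 3.11721128 -0.0428012   1.41914994]
```

View pics/t22c.png

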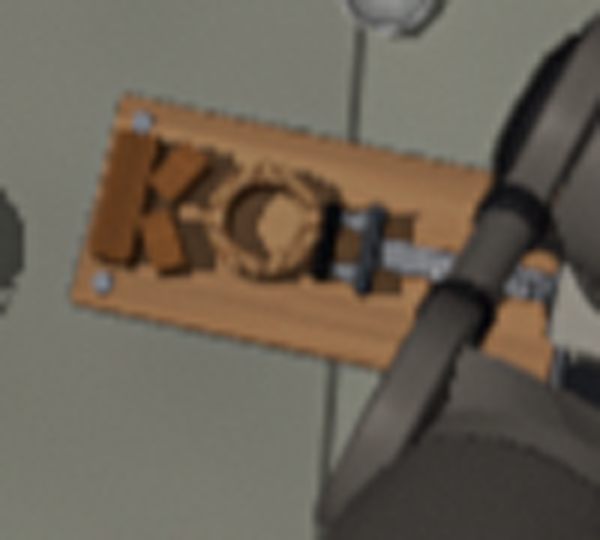

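```bash
python3 - <<'E'
import cv2
s=cv2.imread('pics/s22.png');cv2.imwrite('pics/s22c.png',cv2.resize(s[150:240,270:360],(600,600),interpolation=cv2.INTER_CUBIC))
E
```

```text
(no output)
```

View pics/s22c.png

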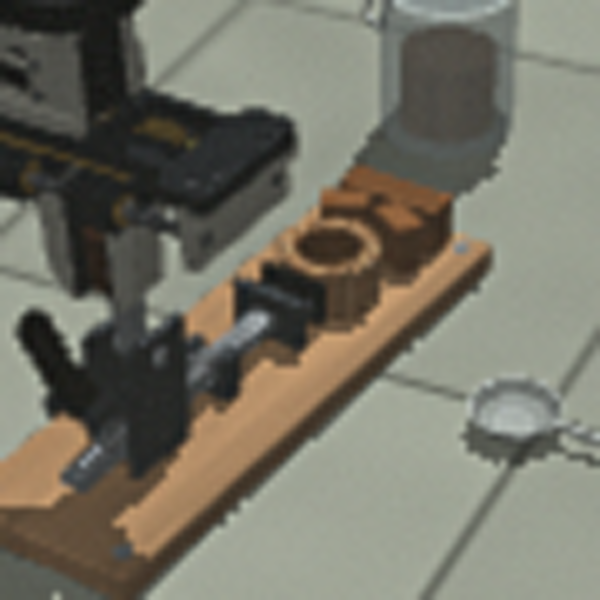

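View pics/w22.png

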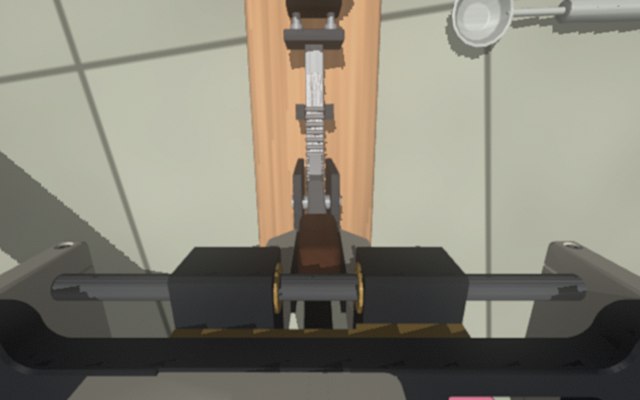

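The pad is on the ring (top crop, pad at 325,240 touching the ring at 270,225). Next I return to rest and measure the jaw.

```bash
python3 -m creep '[0.1,0.001,0.008,0.0005,0, 0.1,0.001,0.008,0.0005,0, 0.1,0.001,0.008,0,0, 0.1,0.001,0.006,0,0, 0.1,0.0005,0.005,0,0, 0.1,0.0005,0.004,0,0, 0.1,0,0,0,0]'
python3 - <<'E'
from h import *
c=save('wrist','w23');s=telemetry.observe();print(np.round(s['tool_pos'],4),cl(s['tool_pos']),s['contact_force'],s['tool_rot'])
a=cv2.imread('pics/w23.png')[0:150,250:390];cv2.imwrite('pics/w23c.png',cv2.resize(a,(560,600),interpolation=cv2.INTER_CUBIC))
E
```

```text
time: 20.68
tool_pos: [0.4797, -0.0685, 0.1483]
tool_rot: [3.116, -0.025, 1.42]
contact_force: [0.2, -0.8, 2.8]
opening: 0.0206
[ 0.4797 -0.0682  0.1483] [-0.0013 -0.0929] [-0.65922103 -7.17548374  1.4409962 ] [ 3.11635332 -0.02576811  1.4203913 ]
```

View pics/w23c.png

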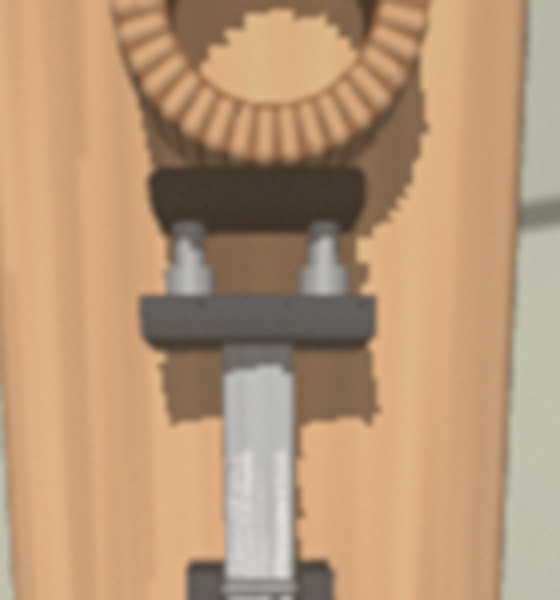

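```bash
python3 - <<'E'
from h import *
c={a:x for a,x in np.load('pics/w23.npz').items()}
print('pad',cl(onz(c,314.5,42,.047)),'plate',cl(onz(c,314.5,74.2,.05)),'ringnear',cl(onz(c,317,40.5,.048)),'ring out left/right',cl(onz(c,278,4,.048)),cl(onz(c,357,4,.048)))
c={a:x for a,x in np.load('pics/w20.npz').items()}
print(cl(onz(c,314.5,79.5,.05)))
E
```

```text
pad [0.     0.0323] plate [-0.0002  0.0102] ringnear [0.0018 0.0331] ring out left/right [-0.0254  0.0563] [0.0302 0.0564]
[-0.0005  0.0033]
```

```bash
python3 -m creep '[0.1,-0.001,-0.008,0,0, 0.1,-0.001,-0.008,0,0, 0.1,-0.001,-0.008,0,0, 0.1,-0.001,-0.007,0,0, 0.1,-0.001,-0.007,0,0, 0.1,-0.0005,-0.005,0,0, 0.1,0,-0.003,0,0, 0.1,0,0,0,0]'
python3 - <<'E'
from h import *
c=save('wrist','w24');s=telemetry.observe();print(np.round(s['tool_pos'],4),cl(s['tool_pos']),s['contact_force'],s['tool_rot'])
a=cv2.imread('pics/w24.png')[0:150,250:390];cv2.imwrite('pics/w24c.png',cv2.resize(a,(560,600),interpolation=cv2.INTER_CUBIC))
E
```

```text
time: 21.72
tool_pos: [0.476, -0.0942, 0.1482]
tool_rot: [3.12, -0.065, 1.416]
contact_force: [-0.4, -1.1, 3.5]
opening: 0.0208
[ 0.4759 -0.0944  0.1482] [-0.0013 -0.1193] [0.47087075 0.94157443 3.39460633] [ 3.11963798 -0.06426982  1.4159449 ]
```

View pics/w24c.png

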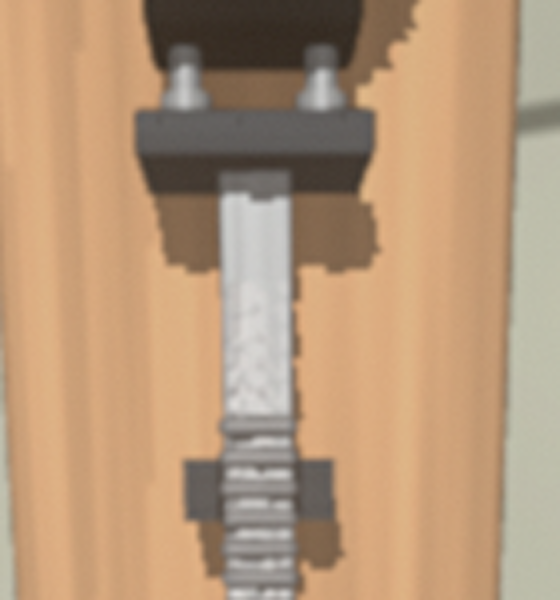

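```bash
python3 - <<'E'
from h import *
c={a:x for a,x in np.load('pics/w24.npz').items()}
print('plate',cl(onz(c,314,28.0,.05)))
c={a:x for a,x in np.load('pics/w22.npz').items()}
print('plate w22',cl(onz(c,314,29.5,.05)))
a=cv2.imread('pics/w22.png')[0:150,250:390];cv2.imwrite('pics/w22c.png',cv2.resize(a,(560,600),interpolation=cv2.INTER_CUBIC))
E
python3 -m creep '[0.1,-0.0005,-0.005,0,0, 0.1,-0.0005,-0.005,0,0, 0.1,0,0,0,0]'
python3 - <<'E'
from h import *
c=save('wrist','w25');save('top','t25');s=telemetry.observe();print(np.round(s['tool_pos'],4),cl(s['tool_pos']),s['contact_force'],s['tool_rot'])
a=cv2.imread('pics/w25.png')[0:150,250:390];a=cv2.resize(a,(560,600),interpolation=cv2.INTER_CUBIC)
cv2.imwrite('pics/w25c.png',a)
t=cv2.imread('pics/t25.png');cv2.imwrite('pics/t25c.png',cv2.resize(t[195:285,230:330],(600,540),interpolation=cv2.INTER_CUBIC))
E
```

```text
plate [0.0001 0.02  ]
plate w22 [-0.0002  0.0103]
time: 22.15
tool_pos: [0.4752, -0.0993, 0.1474]
tool_rot: [3.121, -0.075, 1.414]
contact_force: [0.0, -0.5, 7.6]
opening: 0.0206
[ 0.4751 -0.0994  0.1474] [-0.0013 -0.1245] [2.53778597 3.09157389 2.51773398] [ 3.12131448 -0.074096    1.41441612]
```

View pics/w25c.png

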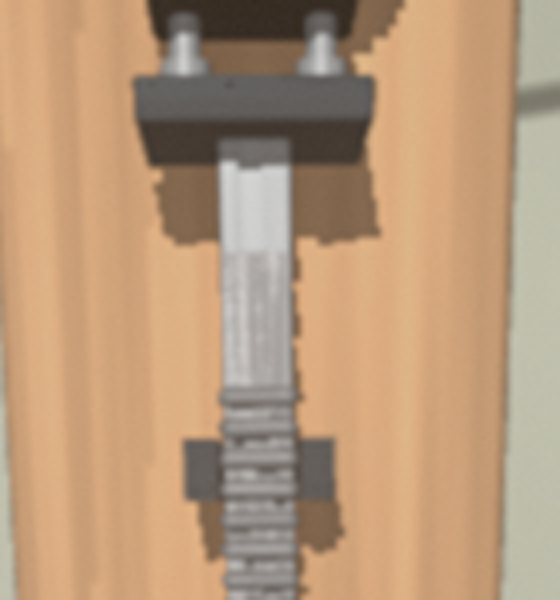

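View pics/t25c.png

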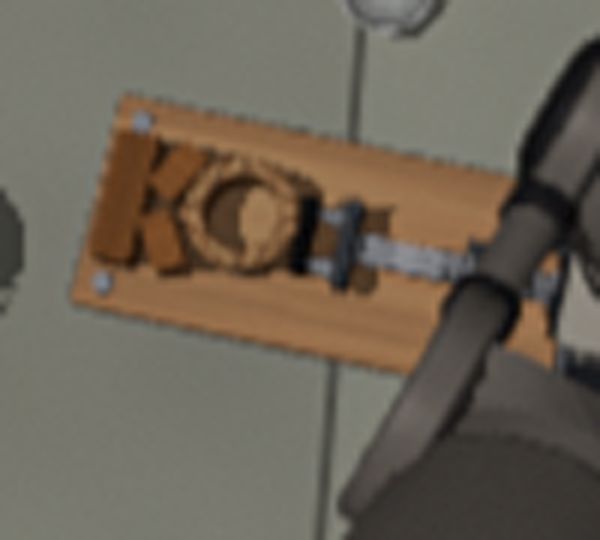

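```bash
python3 -m creep '[0.1,0.001,0.008,0.0005,0, 0.1,0.001,0.008,0.0005,0, 0.1,0.001,0.008,0,0, 0.1,0.001,0.006,0,0, 0.1,0.0005,0.005,0,0, 0.1,0.0005,0.004,0,0, 0.1,0,0,0,0]'
python3 - <<'E'
from h import *
c=save('wrist','w26');save('side','s26');s=telemetry.observe();print(np.round(s['tool_pos'],4),cl(s['tool_pos']),s['contact_force'],s['tool_rot'])
a=cv2.imread('pics/w26.png')[0:150,250:390];cv2.imwrite('pics/w26c.png',cv2.resize(a,(560,600),interpolation=cv2.INTER_CUBIC))
d={a:x for a,x in np.load('pics/w25.npz').items()};print('w25 plate',cl(onz(d,314,19.25,.05)))
E
```

```text
time: 23.12
tool_pos: [0.4798, -0.0681, 0.1479]
tool_rot: [3.12, -0.056, 1.415]
contact_force: [-0.1, -2.0, 3.2]
opening: 0.021
[ 0.4798 -0.0679  0.1479] [-0.0012 -0.0926] [-0.11761345 -7.28068266  2.71817477] [ 3.11987173 -0.05621086  1.41569481]
w25 plate [0.0003 0.0219]
```

View pics/w26c.png

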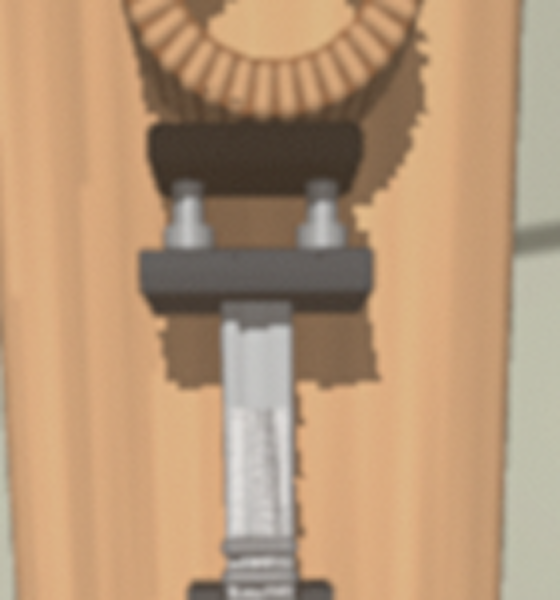

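```bash
python3 -m creep '[0.1,-0.001,-0.008,0,0, 0.1,-0.001,-0.008,0,0, 0.1,-0.001,-0.007,0,0, 0.1,-0.0005,-0.004,0,0, 0.1,0,0,0,0]'
python3 - <<'E'
from h import *
c=save('wrist','w27');save('side','s27');save('top','t27');s=telemetry.observe();print(np.round(s['tool_pos'],4),cl(s['tool_pos']),s['contact_force'],s['tool_rot'])
a=cv2.imread('pics/w27.png')[0:150,250:390];cv2.imwrite('pics/w27c.png',cv2.resize(a,(560,600),interpolation=cv2.INTER_CUBIC))
d={a:x for a,x in np.load('pics/w26.npz').items()};print('w26 pad,plate',cl(onz(d,314,30.75,.047)),cl(onz(d,314,62.5,.05)))
s=cv2.imread('pics/s27.png');t=cv2.imread('pics/t27.png')
cv2.imwrite('pics/st27.png',np.hstack([cv2.resize(s[150:220,290:360],(400,400),interpolation=cv2.INTER_CUBIC),cv2.resize(t[200:260,235:295],(400,400),interpolation=cv2.INTER_CUBIC)]))
E
```

```text
time: 23.85
tool_pos: [0.4774, -0.0847, 0.1486]
tool_rot: [3.121, -0.076, 1.413]
contact_force: [1.6, -1.7, 2.4]
opening: 0.0203
[ 0.4773 -0.085   0.1486] [-0.0012 -0.1099] [2.58433216 1.81402844 0.80593834] [ 3.12100275 -0.07582403  1.41259751]
w26 pad,plate [0.0001 0.0441] [-0.0002  0.022 ]
```

View pics/w27c.png

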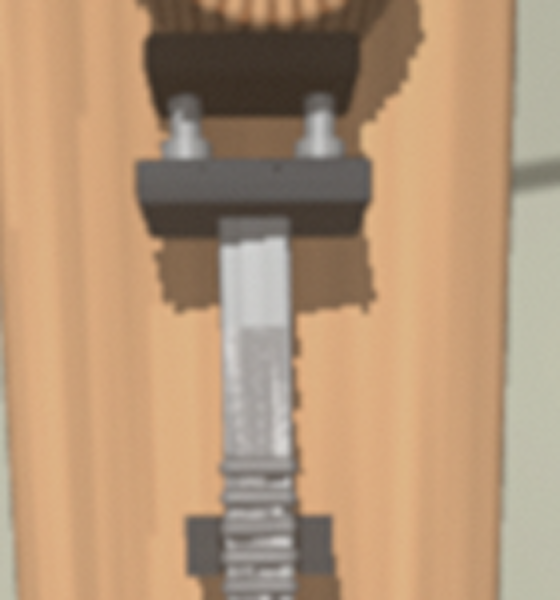

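View pics/st27.png

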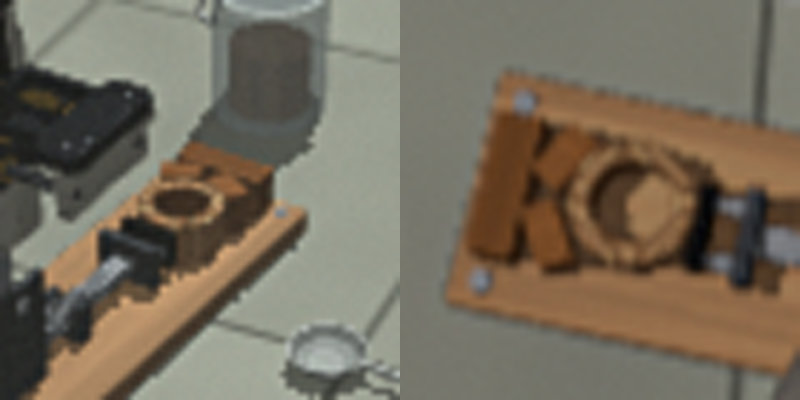

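```bash
python3 -m creep '[0.1,-0.0005,-0.004,0,0, 0.1,-0.0005,-0.003,0,0, 0.1,0,0,0,0]'
python3 - <<'E'
from h import *
c=save('wrist','w28');s=telemetry.observe();print(np.round(s['tool_pos'],4),cl(s['tool_pos']),s['contact_force'],s['tool_rot'])
a=cv2.imread('pics/w28.png')[0:150,250:390];cv2.imwrite('pics/w28c.png',cv2.resize(a,(560,600),interpolation=cv2.INTER_CUBIC))
d={a:x for a,x in np.load('pics/w27.npz').items()};print('w27 pad,plate',cl(onz(d,314,8,.047)),cl(onz(d,314,39.5,.05)))
E
```

```text
time: 24.38
tool_pos: [0.4769, -0.0875, 0.1484]
tool_rot: [3.122, -0.085, 1.411]
contact_force: [1.6, 0.7, 2.4]
opening: 0.0205
[ 0.4769 -0.0877  0.1484] [-0.0013 -0.1126] [2.84737307 2.11988023 1.19289128] [ 3.12156989 -0.08472641  1.41076956]
w27 pad,plate [0.0007 0.0456] [0.0003 0.0237]
```

View pics/w28c.png

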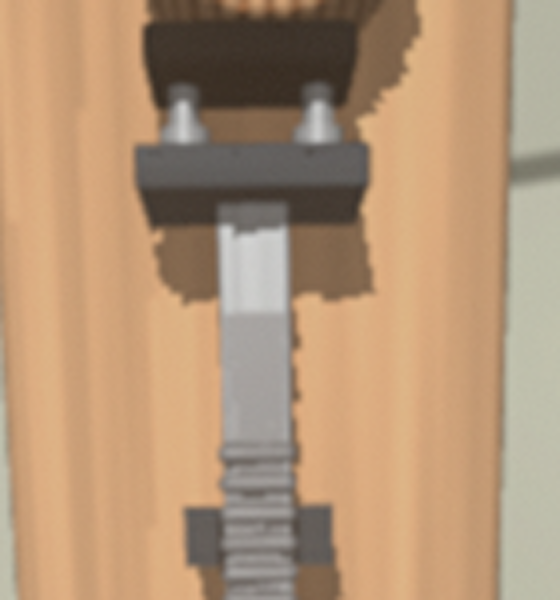

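```bash
python3 -m creep '[0.1,-0.001,-0.006,0,0, 0.1,-0.001,-0.006,0,0, 0.1,0,-0.004,0,0, 0.1,0,0,0,0]'
python3 - <<'E'
from h import *
c=save('wrist','w29');save('top','t29');save('side','s29');s=telemetry.observe();print(np.round(s['tool_pos'],4),cl(s['tool_pos']),s['contact_force'],s['tool_rot'])
a=cv2.imread('pics/w29.png')[0:150,250:390];cv2.imwrite('pics/w29c.png',cv2.resize(a,(560,600),interpolation=cv2.INTER_CUBIC))
d={a:x for a,x in np.load('pics/w28.npz').items()};print('w28 pad,plate',cl(onz(d,314,5.75,.047)),cl(onz(d,314,36,.05)))
s=cv2.imread('pics/s29.png');t=cv2.imread('pics/t29.png')
cv2.imwrite('pics/st29.png',np.hstack([cv2.resize(s[150:220,290:360],(400,400),interpolation=cv2.INTER_CUBIC),cv2.resize(t[200:260,235:295],(400,400),interpolation=cv2.INTER_CUBIC)]))
E
```

```text
time: 24.92
tool_pos: [0.4754, -0.0977, 0.1474]
tool_rot: [3.124, -0.098, 1.407]
contact_force: [0.7, 1.4, 5.3]
opening: 0.0205
[ 0.4754 -0.0978  0.1473] [-0.0013 -0.1228] [3.36792485 5.11966926 3.57097628] [ 3.12360684 -0.09753293  1.40762196]
w28 pad,plate [0.001  0.0456] [0.0006 0.0244]
```

View pics/w29c.png

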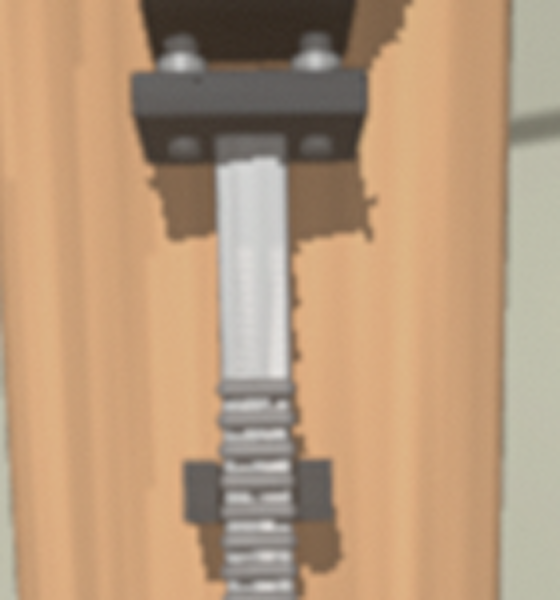

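View pics/st29.png

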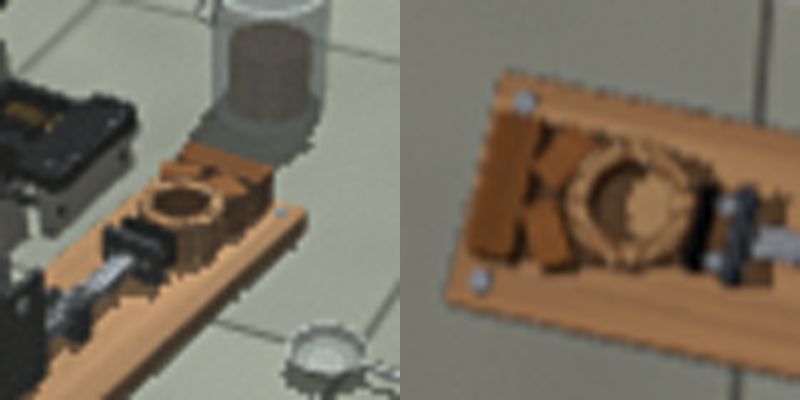

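```bash
python3 - <<'E'
from h import *
L=lambda f:{a:x for a,x in np.load(f'pics/{f}.npz').items()}
# lower rear edge of pad (dark bottom edge, z~.021) and plate front top edge
for f,g,p in (('w24',68,113),('w25',38,77),('w26',195,250),('w27',115,158),('w28',107,144),('w29',62,72)):
    d=L(f); a=cl(onz(d,314,g/4,.021))[1];b=cl(onz(d,314,p/4,.05))[1];print(f,a,b,round(a-b,4))
E
```

```text
w24 0.0363 0.0199 0.0164
w25 0.0381 0.0219 0.0162
w26 0.0376 0.022 0.0156
w27 0.0394 0.0237 0.0157
w28 0.0396 0.0244 0.0152
w29 0.0397 0.0278 0.0119
```

The ring is home and the pad is sunk only about 4 mm. I'll do one more, measured, stroke.

```bash
python3 -m creep '[0.1,0.001,0.008,0.0005,0, 0.1,0.001,0.008,0.0005,0, 0.1,0.001,0.008,0,0, 0.1,0.001,0.006,0,0, 0.1,0.0005,0.004,0,0, 0.1,0.0003,0.003,0,0, 0.1,0,0,0,0]'
python3 - <<'E'
from h import *
c=save('wrist','w30');s=telemetry.observe();print(np.round(s['tool_pos'],4),cl(s['tool_pos']),s['contact_force'],s['tool_rot'])
E
python3 -m creep '[0.1,-0.001,-0.008,0,0, 0.1,-0.001,-0.006,0,0, 0.1,0,-0.003,0,0, 0.1,0,0,0,0]'
python3 - <<'E'
from h import *
c=save('wrist','w31');s=telemetry.observe();print(np.round(s['tool_pos'],4),cl(s['tool_pos']),s['contact_force'],s['tool_rot'])
a=[cv2.resize(cv2.imread(f'pics/w{i}.png')[0:150,250:350],(400,600),interpolation=cv2.INTER_CUBIC) for i in (30,31)]
cv2.imwrite('pics/w31c.png',np.hstack(a))
E
```

```text
time: 25.95
tool_pos: [0.4795, -0.0696, 0.1477]
tool_rot: [3.122, -0.077, 1.409]
contact_force: [1.1, -0.8, 2.3]
opening: 0.0202
[ 0.4796 -0.0694  0.1477] [-0.0012 -0.0941] [-0.1129589  -6.65397563  2.10225027] [ 3.12167392 -0.07692069  1.4084947 ]
time: 26.5
tool_pos: [0.478, -0.0801, 0.1483]
tool_rot: [3.123, -0.09, 1.407]
contact_force: [1.6, -1.0, 1.2]
opening: 0.0204
[ 0.478  -0.0803  0.1483] [-0.0012 -0.1051] [2.07535787 0.96619538 2.29123585] [ 3.1228919  -0.0889967   1.40715602]
```

View pics/w31c.png

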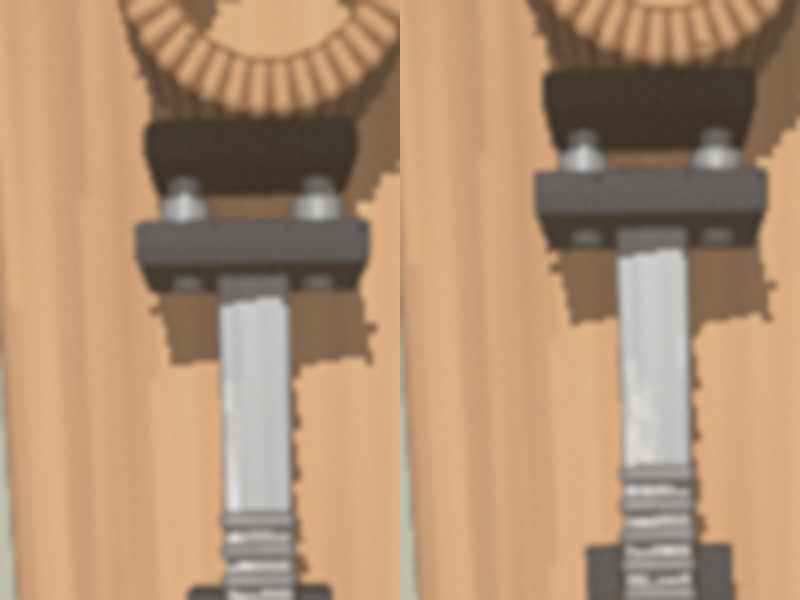

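```bash
python3 -m creep '[0.1,-0.0005,-0.005,0,0, 0.1,-0.0005,-0.004,0,0, 0.1,0,0,0,0]'
python3 - <<'E'
from h import *
L=lambda f:{a:x for a,x in np.load(f'pics/{f}.npz').items()}
for f,g,p in (('w30',193,223),('w31',150,171)):
    d=L(f); a=cl(onz(d,314,g/4,.021))[1];b=cl(onz(d,314,p/4,.05))[1];print(f,a,b,round(a-b,4))
c=save('wrist','w32');s=telemetry.observe();print(np.round(s['tool_pos'],4),cl(s['tool_pos']),s['contact_force'],s['tool_rot'])
a=[cv2.resize(cv2.imread(f'pics/w{i}.png')[0:150,250:350],(400,600),interpolation=cv2.INTER_CUBIC) for i in (31,32)]
cv2.imwrite('pics/w32c.png',np.hstack(a))
E
```

```text
time: 26.92
tool_pos: [0.4773, -0.0848, 0.1483]
tool_rot: [3.124, -0.098, 1.406]
contact_force: [1.9, 0.6, 1.7]
opening: 0.0206
w30 0.0397 0.0276 0.0121
w31 0.0396 0.0279 0.0117
[ 0.4773 -0.085   0.1483] [-0.0013 -0.1098] [2.72891929 3.93488134 1.67438459] [ 3.12408604 -0.09729809  1.40678934]
```

View pics/w32c.png

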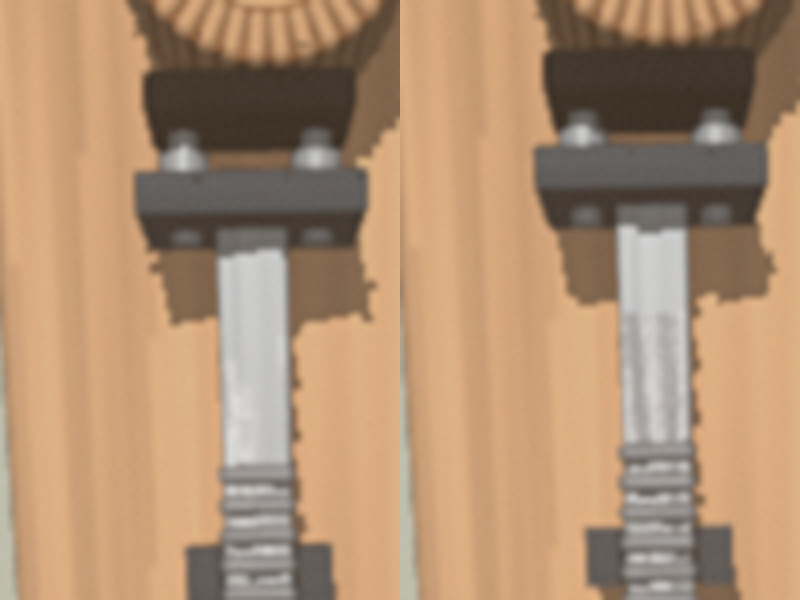

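```bash
python3 -m creep '[0.1,-0.0008,-0.006,0,0, 0.1,-0.0005,-0.004,0,0, 0.1,0,0,0,0]'
python3 - <<'E'
from h import *
c=save('wrist','w33');s=telemetry.observe();print(np.round(s['tool_pos'],4),cl(s['tool_pos']),s['contact_force'],s['tool_rot'])
a=[cv2.resize(cv2.imread(f'pics/w{i}.png')[0:150,250:350],(400,600),interpolation=cv2.INTER_CUBIC) for i in (32,33)]
cv2.imwrite('pics/w33c.png',np.hstack(a))
E
```

```text
time: 27.35
tool_pos: [0.4765, -0.0906, 0.148]
tool_rot: [3.125, -0.106, 1.406]
contact_force: [2.3, 1.6, 3.1]
opening: 0.0203
[ 0.4764 -0.0908  0.148 ] [-0.0013 -0.1157] [3.92706741 4.47858364 0.98374306] [ 3.12515733 -0.10596211  1.40574203]
```

View pics/w33c.png

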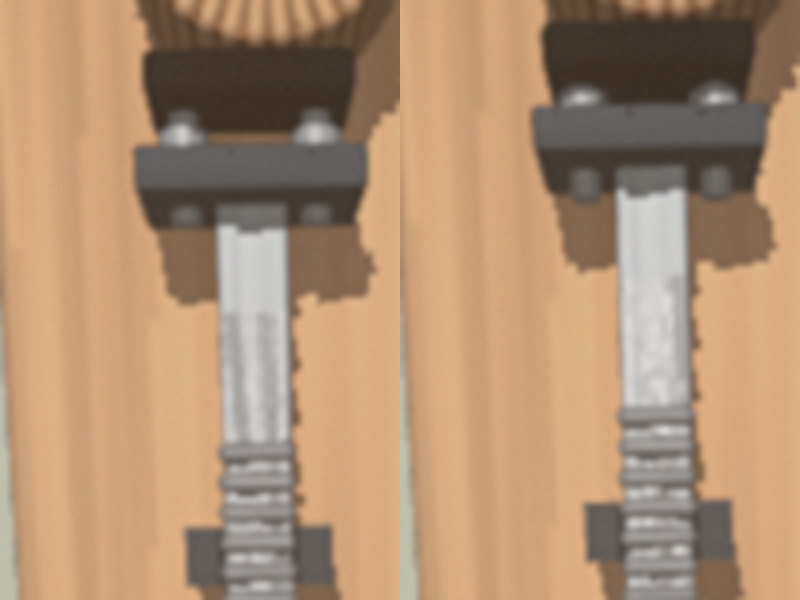

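```bash
python3 - <<'E'
from h import *
L=lambda f:{a:x for a,x in np.load(f'pics/{f}.npz').items()}
for f,q,p in (('w31',71,171),('w32',49,145),('w33',22,106)):
    d=L(f); a=cl(onz(d,312,q/4,.047))[1];b=cl(onz(d,312,p/4,.05))[1];print(f,'pad front',a,'plate',b,'sink',round(.0221-(a-b),4), round(b-.0238,4))
E
```

```text
w31 pad front 0.0458 plate 0.0279 sink 0.0042 0.0041
w32 pad front 0.046 plate 0.0287 sink 0.0048 0.0049
w33 pad front 0.0459 plate 0.0306 sink 0.0068 0.0068
```

```bash
python3 -m creep '[0.1,-0.0005,-0.004,0,0, 0.1,0,0,0,0, 0.1,0,0,0,0]'
python3 - <<'E'
from h import *
c=save('wrist','w34');save('top','t34');save('side','s34');s=telemetry.observe();print(np.round(s['tool_pos'],4),cl(s['tool_pos']),s['contact_force'],s['opening'])
w=cv2.resize(cv2.imread('pics/w34.png')[0:100,260:360],(400,400),interpolation=cv2.INTER_CUBIC)
s=cv2.imread('pics/s34.png');t=cv2.imread('pics/t34.png')
cv2.imwrite('pics/f34.png',np.hstack([w,cv2.resize(t[200:260,235:295],(400,400),interpolation=cv2.INTER_CUBIC)]))
cv2.imwrite('pics/fs34.png',cv2.resize(s[130:250,260:380],(600,600),interpolation=cv2.INTER_CUBIC))
E
```

```text
time: 27.78
tool_pos: [0.4762, -0.0925, 0.1478]
tool_rot: [3.126, -0.111, 1.405]
contact_force: [2.2, 1.7, 2.2]
opening: 0.0202
[ 0.4762 -0.0926  0.1478] [-0.0013 -0.1176] [3.14373586 2.94676598 1.59564442] 0.020486476281161754
```

View pics/f34.png

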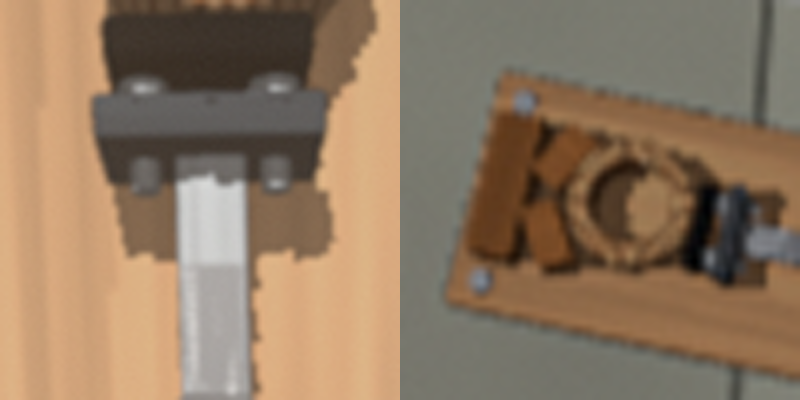

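View pics/fs34.png

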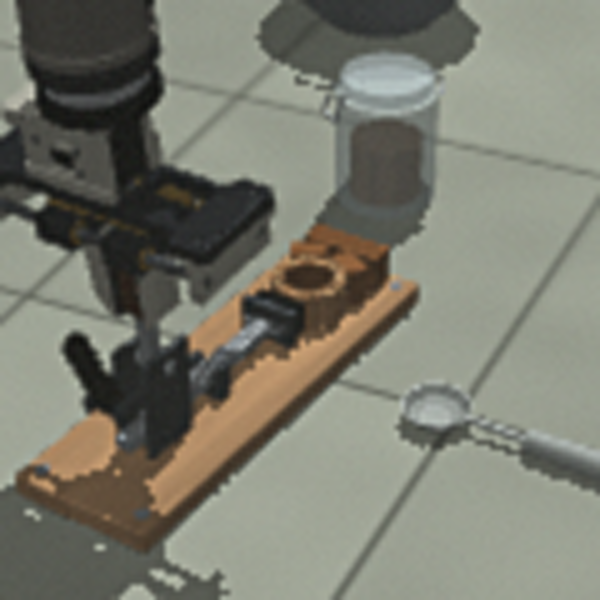

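```bash
python3 - <<'E'
from h import *
d={a:x for a,x in np.load('pics/w34.npz').items()}
a=cl(onz(d,312,3.5,.047))[1];b=cl(onz(d,312,23.3,.05))[1];print(a,b,'sink',.0221-(a-b),b-.0238)
t={a:x for a,x in np.load('pics/t34.npz').items()}
print('ring top centre',cl(onz(t,235+628/6.667-60,200+203/6.667,.048)))
print(workorder.hand_in())
E
```

```text
0.0459 0.0314 sink 0.007599999999999996 0.007599999999999996
ring top centre [0.0009 0.0736]
the job is handed in; nothing more can be done
None
```

The job is handed in at about 28 s of the 72 s limit; no verdict was reported. I slid the ring off the post, laid it flat in front of the notch and let go. I then pumped the paddle by pinching it: five full strokes and a partial sixth, which I am still holding.

**Last checks, from the camera images:**
- **Ring:** flat against both V arms, about 1 mm from the seat in each direction by my measurement.
- **Pad:** sunk about 7.6 mm of 16. Two estimates agreed, but both come from the same picture.
- **Trigger:** held by the pinch at about clamp y -118 mm, against the -97.5 mm needed.
- **Jar and spoon:** they look unmoved in the pictures; I did not measure them at the end.

**What did not go as expected:**
- **Short strokes:** three strokes (second, third and fifth) moved the jaw only about 6 to 7 mm. The second and third came after incomplete trigger returns, but I did not find the cause for the fifth.
- **Tool tilt:** the tool tilted about 0.11 rad over the pumping, with the grip still secure.
- **Forces:** I could not measure the pad-on-ring force directly. From the spring figures it should be about 4 N.

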